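Stir the scent blocks in the bowl under the hat rack

ROBOT

A 6-joint arm with a two-finger parallel gripper is mounted at the origin on the work surface. World frame = base frame: x ahead of the robot, y to its left, z up, the work surface at z = 0. Lengths are in m, angles in degrees, forces in N, time in s.
With the tool pointing down it reaches from about 0.375 to 0.9 m from the base axis. Payload 3.1 kg.
Tool frame: the origin (TCP) lies on the centre line of the jaws, within the pads' length; the fingertips stand 19 mm ahead of it and the grasp point (between the pads) is the TCP (tips_ahead is the distance from the TCP to the fingertips, in m); z points along the fingers, y is the line along which they close (so a half turn about z gives the same grasp; the last joint's range is limited). The gripper opens to 87 mm and grips with 3 to 60 N. Pads are 19 mm wide; open, the fingers measure 117 mm over their backs; the gripper's body (75 mm by 190 mm) begins 51 mm behind the grasp point.
Start: joints at [66.606, 30.224, 82.088, -0, 67.689, -10.227], TCP at [0.142, 0.609, 0.242] pointing down, gripper open.
Joint ranges: [-176.69, 176.69], [-43.24, 126.21], [12.49, 139.97], [-82, 262], [0, 151.66], [-163.58, 163.58]. Speed limits (degrees/s): [159.86, 159.86, 180, 180, 180, 180].

INTERFACE

Orientations are given as a 3x3 rotation matrix whose columns are the frame's x, y, z axes.
In Python, from rig import read_state, capture, hand_in, trace, landmark_of, tips_ahead gives the robot as it stands.
- The arm moves only by the shell command python3 -m jog 'ROWS'. ROWS is JSON, a list of rows, each an object of numbers: "tx", "ty", "tz": the shift along the tool's x, y, z in cm; "roll": the turn about the tool's z in rad; "jaw": the opening, from 0 (shut) to 1 (fully open). A call has 1 to 8 rows; each row shifts and turns the commanded pose from where the row before left it, along the tool's axes as they then stand; what a row does not reach is not made up. A row lasts 1/10 s, in which the tool goes at most 50 mm and 8.59 degrees, less where a joint would pass 70% of its speed; a pose out of reach is approached as far as the arm can. A call with a gripper value outside its range is refused whole. The fingers move at their own pace and stop on an object; the grip force is fixed at half the most. Time passes only in rows, so rows that do not move let the fingers close. It gives the time, the measured TCP pose, the force, the opening and the grip force at its end, in the units of the state.
- read_state(): the state, without advancing time (a new reading comes with each control period).
- capture(name): name is "scene" or "top" or "wrist"; returns a dict with "img" (384x512x3 uint8, red, green, blue), "vertical_fov" (degrees; the focal length in pixels is half the picture's height over the tangent of half this angle, whatever the lens; pixels are square), "cx", "cy" (the principal point, pixels), "cam_to_world" (4x4, takes a point from camera to world coordinates); the wrist camera has in their place "tool_from_camera" (4x4, takes a point from camera to tool coordinates, whose origin is the TCP and whose axes are the flange's). Camera axes: x right, y up, looking along -z (the intrinsics and any distortion apply to the point x, -y, -z); pixel columns grow to the right and rows downward; lengths in m; the calibration is good to about 2 mm. A picture is of the moment at which its call begins: read the wrist's pose just before it. There is no depth.
- hand_in(): hands the job in; it is judged then, once.
Trained networks look in the newest picture that a camera, given by its name, has taken for a name from the list of things; names that differ only in an ending like _2 or _b are one class to them, and where a whole thing is asked for, a point or a joint stands for the part that bears it (a point fixed in the world has none). Each returns a list of dicts, best first, with "p" (0 to 1); they miss things now and then, are a little off and sometimes report something else, mostly with a low value. They report only what shows in the picture. A call takes as long as a camera call. They do not tell look-alikes from the thing itself.
- trace(camera, thing): "pixels" (384x512 bool, what is visible of it) and "bbox" ([left, top, width, height] in pixels, round what is visible of it).
- landmark_of(camera, thing): "point" ([row, column] in pixels: a listed point, or the origin of a listed thing).
The state is a dict: "time_s": time; "joint_positions": joint angles; "qvel": joint speeds; "tau": joint torques, N m; "position": TCP position; "tcp_rot": TCP orientation; "force": force on the tool from outside, world axes, zero at the start; "moment": the same for the moment, N m; "opening": opening from 0.0 (shut) to 1.0 (fully open); "grasp_force": force on a finger pad.
Only numpy, scipy, OpenCV 4.12 (cv2) and the standard library are available. Lean on these libraries where they do the work, as an engineer would, in place of code of your own. Each camera call takes 0.05 s, during which the arm holds its last target. There are 200 camera calls.

TASK

Take the wooden stirring stick out of its cup, reach in under the hat rack with it and stir the five scent blocks round in the bowl until every one of them has moved on from where it lay by at least its own width (34 mm). Touch the blocks only with the stick, keep them all in the bowl, do not bump the rack, and leave the bowl and the other things where they are. Then stand the stick back in its cup, head down, and let go.

Things in the scene. Friction and masses are not known exactly. Their poses are not given: they have to be found in the camera images.
- rack: fixed steel hat rack: three 14 mm tubes along its y, 300 mm long, axes 200 mm above the table at its own x = -5, 60, 125 mm, joined by 16 mm side arms at y = -150 and 150 mm, same height; its only legs are rear posts at x = 140, y = -150 and 150 mm. Its -x side, towards the robot, is open. Origin on the table within 8 mm of under the bowl's centre; z up
- bowl: white ceramic bowl, round and flat-floored, 42 mm high, outer radius 86 mm at the foot and 96 mm at the rim, wall 5 mm, floor 8 mm thick; loose, 1.0 to 1.4 kg, standing under the rack, so that the front tube passes almost over its middle. Origin: centre of its underside, z up
- bowl_floor (a point): centre of the bowl's inner floor, 8 mm above the table
- cup: blue cup, round, 110 mm high, outer radius 36 mm at the foot and 38 mm at the rim, wall 4 mm, floor 6 mm thick, fixed to the table. Origin: centre of its underside, z up. It stands on the robot's left or right
- cup_floor (a point): centre of the cup's inner floor, 6 mm above the table
- stick: wooden stirring stick, 205 mm long, 70 to 115 g: dark round head 30 mm in diameter and 30 mm long at its lower end, then a pale square handle 18 x 18 mm. It stands upright in the cup. Origin: centre of the head's flat end; z runs up along the stick to the handle's end, x and y are square to the handle's faces
- stick_foot (a point): centre of the head's flat end (the same point as the stick's origin). The stick can pivot between the finger pads when it is pushed hard, so read this point again in the hand
- stick_grip (a point): point on the handle's axis 165 mm from the flat end, 40 mm below the top: a good place to grip
- spray: green bottle of shoe spray, 56 mm in diameter, 150 mm high, loose, on the other side from the cup; leave it alone. Origin: centre of its underside
- tin: black tin of shoe polish with a white lid, 76 mm in diameter, 30 mm high, loose, in front of the rack; leave it alone. Origin: centre of its underside
- brush: shoe brush, 150 x 55 mm, 40 mm high, loose, on the robot's left; leave it alone. Origin: centre of its underside
- speaker: black loudspeaker, 160 x 60 mm, 60 mm high, loose, on the robot's right; leave it alone. Origin: centre of its underside
- block_brown: brown scent block, a wooden drum 34 mm in diameter and 24 mm high, 22 g, loose, standing on its flat end on the bowl's floor, about 50 mm from the bowl's axis; the five stand in a ring, in any order, with free room at the centre. Origin: centre of its underside, z up along the drum's axis
- block_yellow: yellow scent block, a wooden drum 34 mm in diameter and 24 mm high, 22 g, loose, standing on its flat end on the bowl's floor, about 50 mm from the bowl's axis; the five stand in a ring, in any order, with free room at the centre. Origin: centre of its underside, z up along the drum's axis
- block_red: red scent block, a wooden drum 34 mm in diameter and 24 mm high, 22 g, loose, standing on its flat end on the bowl's floor, about 50 mm from the bowl's axis; the five stand in a ring, in any order, with free room at the centre. Origin: centre of its underside, z up along the drum's axis
- block_green: green scent block, a wooden drum 34 mm in diameter and 24 mm high, 22 g, loose, standing on its flat end on the bowl's floor, about 50 mm from the bowl's axis; the five stand in a ring, in any order, with free room at the centre. Origin: centre of its underside, z up along the drum's axis
- block_blue: blue scent block, a wooden drum 34 mm in diameter and 24 mm high, 22 g, loose, standing on its flat end on the bowl's floor, about 50 mm from the bowl's axis; the five stand in a ring, in any order, with free room at the centre. Origin: centre of its underside, z up along the drum's axis
Not all that is in view belongs to the job. There is more than one size of the block_brown; the one meant has the size given above.

How it is judged:
By the outcome, as a careful person would: the job done as asked, in the order asked, and still so for the second after the job is handed in, with the robot touching nothing.
It also fails if it takes over 72 s, if anything falls off the work surface, if the arm or the gripper's body presses on something with over 40 N, if the wrist force passes 120 N, or if a joint passes its speed limit or range.

## Working session

There is one attempt and no reset: what is moved stays moved. The work goes in short steps, Python scripts to look and compute and a shell command to move; the robot and the scene stay as the last step left them, time stands still between calls to the robot, and variables do not carry over. Pictures are saved under pics/ and viewed, at most 10 in all, crops included, and the job is handed in when it is done.

```bash
ls; mkdir -p pics; cat > h.py <<'E'
import numpy as np,cv2
from rig import *
def cam(c,st=None):
    if 'cam_to_world' in c: return np.array(c['cam_to_world'])
    T=np.eye(4);T[:3,:3]=st['tcp_rot'];T[:3,3]=st['position'];return T@np.array(c['tool_from_camera'])
def ray(c,rc,st=None):
    f=192/np.tan(np.radians(c['vertical_fov']/2));M=cam(c,st)
    d=np.array([(rc[1]-c['cx'])/f,-(rc[0]-c['cy'])/f,-1.]);d=M[:3,:3]@d
    return M[:3,3],d/np.linalg.norm(d)
def atz(c,rc,z,st=None):
    o,d=ray(c,rc,st);return o+d*(z-o[2])/d[2]
def proj(c,p,st=None):
    f=192/np.tan(np.radians(c['vertical_fov']/2));q=np.linalg.inv(cam(c,st))@np.append(p,1)
    return (c['cy']-f*q[1]/-q[2], c['cx']+f*q[0]/-q[2])
def tri(rs):
    A=0;b=0
    for o,d in rs:
        P=np.eye(3)-np.outer(d,d);A=A+P;b=b+P@o
    return np.linalg.solve(A,b)
def save(n,im): cv2.imwrite('pics/'+n,np.ascontiguousarray(im[...,::-1]))
E
python3 - <<'E'
from h import *
s=read_state();print(s)
C={n:capture(n) for n in('scene','top','wrist')}
for n in C: print(n,{k:v for k,v in C[n].items() if k!='img'})
save('a.png',np.hstack([C['scene']['img'],C['top']['img']])[:, :])
im=cv2.resize(np.vstack([np.hstack([C['scene']['img'],C['top']['img']])]),(800,300));
cv2.imwrite('pics/scene.png',cv2.resize(C['scene']['img'],(800,600))[...,::-1]);cv2.imwrite('pics/top.png',cv2.resize(C['top']['img'],(800,600))[...,::-1])
for t in 'rack bowl bowl_floor cup cup_floor stick stick_foot stick_grip spray tin brush speaker block_brown block_yellow block_red block_green block_blue'.split():
  for n in('scene','top'):
    L=landmark_of(n,t)
    print(t,n,[(np.round(l['point'],1).tolist(),round(l['p'],2)) for l in L[:3]])
E
```

```text
pics
{'time_s': 0.0, 'joint_positions': array([ 6.66041348e+01,  3.02779530e+01,  8.21570829e+01,  3.72652670e-04,
        6.76876296e+01, -1.02265502e+01]), 'qvel': array([-0.02603502, -0.06986999,  0.07665052,  0.04985482,  0.033762  ,
        0.0301855 ]), 'tau': array([ 7.23004196e-04, -4.40044606e+01, -1.76593351e+01,  6.36117370e-02,
        5.81482379e-02, -1.36793806e-04]), 'position': array([0.14207647, 0.60792819, 0.24057857]), 'tcp_rot': array([[-9.73700328e-01,  2.27830943e-01, -8.55640592e-04],
       [ 2.27832222e-01,  9.73698427e-01, -1.96250713e-03],
       [ 3.86016049e-04, -2.10583633e-03, -9.99997708e-01]]), 'force': array([-0.50629343, -0.75395013,  0.00758881]), 'moment': array([-0.02181904, -0.01301957, -0.03894379]), 'grasp_force': 0.0, 'opening': 1.0002467907652035}
scene {'vertical_fov': 57.97380674425884, 'cx': 251.5408607655684, 'cy': 188.5666759620278, 'cam_to_world': array([[ 0.31772588, -0.47922233,  0.81816638,  1.31851829],
       [ 0.94818081,  0.16226146, -0.2731746 , -0.2284775 ],
       [-0.00184551,  0.8625643 ,  0.50594409,  0.59755959],
       [
[... 1737 characters left out ...]
.8, 105.0], 0.71)]
speaker scene [([291.0, 91.1], 0.88), ([208.4, 211.5], 0.72), ([237.5, 245.2], 0.26)]
speaker top [([181.0, 387.8], 0.57)]
block_brown scene [([243.4, 243.9], 0.54), ([281.9, 273.3], 0.52)]
block_brown top [([135.4, 249.3], 0.53), ([187.2, 256.9], 0.42), ([259.6, 266.9], 0.33)]
block_yellow scene [([242.4, 241.2], 0.68), ([233.0, 230.5], 0.5)]
block_yellow top [([207.1, 260.5], 0.52), ([199.7, 246.3], 0.38)]
block_red scene [([243.7, 259.7], 0.52)]
block_red top [([183.6, 238.3], 0.65)]
block_green scene [([222.0, 245.8], 0.46)]
block_green top [([222.2, 245.7], 0.68)]
block_blue scene [([228.2, 262.8], 0.68), ([223.0, 141.0], 0.41)]
block_blue top [([208.0, 228.7], 0.65)]
```

View pics/scene.png

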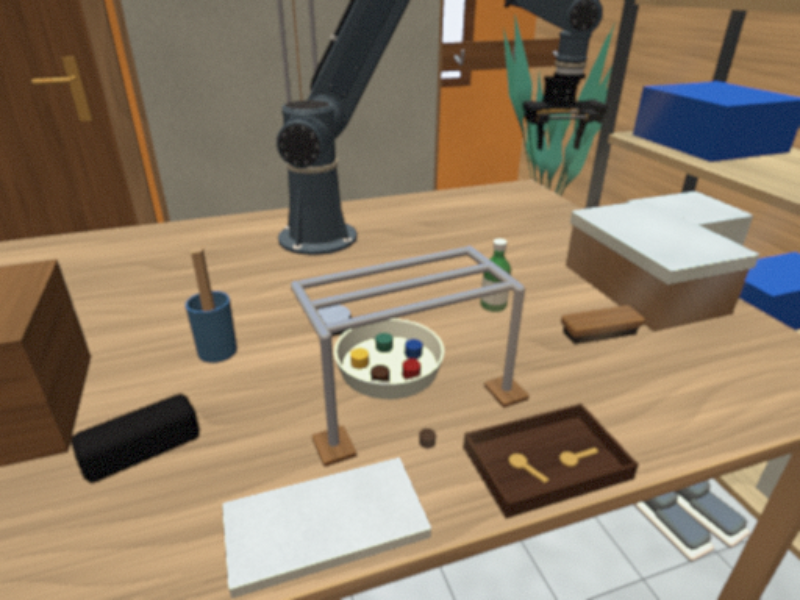

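View pics/top.png

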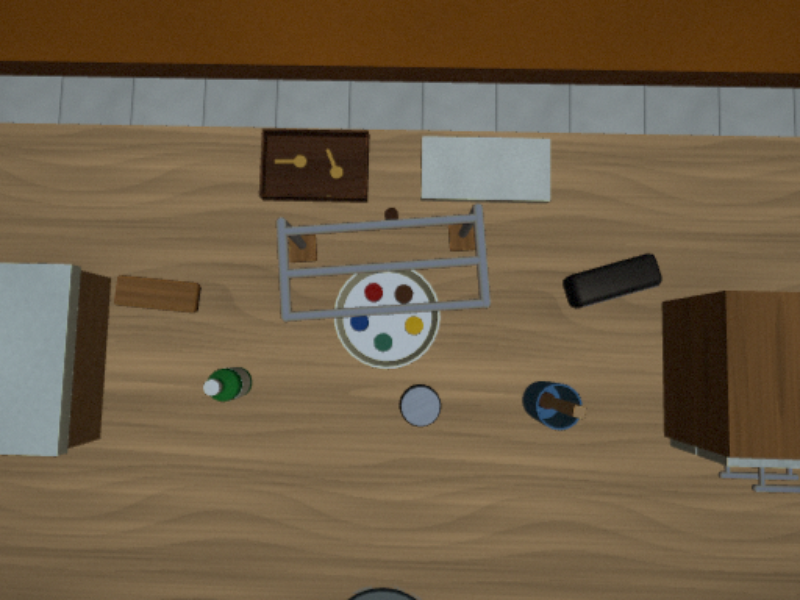

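```bash
python3 - <<'E'
from h import *
s=capture('scene');t=capture('top')
S=dict(bowl_floor=(231.9,246.4,.008),cup=(225.5,137,.0),grip=(168.2,124.8,.171),brush=(212.7,382.8,0),spray=(197,314.5,0),tin=(208.4,214,0),speaker=(291,91,0),brown=(243.4,243.9,.008),brown2=(281.9,273.3,0))
T=dict(bowl=(201.7,248.2,0),bowl_floor=(203.8,244.5,.008),cup=(253.4,346.9,0),cup_floor=(255.4,344.8,.006),grip=(260.9,364,.171),tin=(259.4,268.1,0),brush=(187,104,0),spray=(246.8,151.2,0),speaker=(181,387.8,0),brown=(135.4,249.3,0),b2=(187.2,256.9,.008),yellow=(207.1,260.5,.008),red=(183.6,238.3,.008),green=(222.2,245.7,.008),blue=(208,228.7,.008))
for n,c,D in(('scene',s,S),('top',t,T)):
  for k,v in D.items(): print(n,k,atz(c,v[:2],v[2]).round(3))
print('grip tri',tri([ray(s,S['grip']),ray(t,T['grip'])]))
E
```

```text
scene bowl_floor [0.586 0.001 0.008]
scene cup [ 0.446 -0.286  0.   ]
scene grip [ 0.415 -0.289  0.171]
scene brush [0.618 0.426 0.   ]
scene spray [0.47  0.272 0.   ]
scene tin [ 0.43  -0.055  0.   ]
scene speaker [ 0.671 -0.397  0.   ]
scene brown [ 0.631 -0.021  0.008]
scene brown2 [0.777 0.005 0.   ]
top bowl [0.59  0.004 0.   ]
top bowl_floor [0.584 0.015 0.008]
top cup [ 0.449 -0.282  0.   ]
top cup_floor [ 0.444 -0.274  0.006]
top grip [ 0.446 -0.278  0.171]
top tin [ 0.426 -0.057  0.   ]
top brush [0.623 0.43  0.   ]
top spray [0.453 0.282 0.   ]
top speaker [ 0.661 -0.399  0.   ]
top brown [0.787 0.006 0.   ]
top b2 [ 0.633 -0.02   0.008]
top yellow [ 0.575 -0.032  0.008]
top red [0.642 0.034 0.008]
top green [0.531 0.01  0.008]
top blue [0.57  0.06  0.008]
grip tri [ 0.44672949 -0.28046413  0.18368589]
```

The scene view shows the stick upright in the blue cup at (scene 150,125). The bowl, with five drums, is under the rack. In the top view:
- The cup and stick are at (256,345).
- The tin is at (259,268) and the spray at (246,150).
- A small brown look-alike lies outside the bowl at (135,249). The brown block meant is inside it at (187,257).
- The wooden spoons on the tray at (102,190) could be taken for the stick, but aren't it.

Next I'll fit the bowl, cup and rack poses.

```bash
cat > fit.py <<'E'
from h import *
from scipy.optimize import minimize
C={n:capture(n) for n in('top','scene')}
def hull(c,x,y,rings):
    P=[]
    for r,z in rings:
        for a in np.linspace(0,2*np.pi,60): 
            q=proj(c,(x+r*np.cos(a),y+r*np.sin(a),z));P.append(q[::-1])
    return cv2.convexHull(np.float32(P))
def img(poly):
    m=np.zeros((384*4,512*4),np.uint8);cv2.fillConvexPoly(m,np.int32(np.round((poly+.5)*4)),1);return cv2.resize(m.astype(np.float32),(512,384),interpolation=cv2.INTER_AREA)
def fit(t,rings,x0,cams=('top','scene'),clip=None):
    M={}
    for n in cams:
        L=trace(n,t)
        if not L: continue
        m=L[0]['pixels'].astype(np.uint8);pts=cv2.findNonZero(m);h=cv2.convexHull(pts).astype(np.float32)
        M[n]=img(h); 
    def e(p): return sum(abs(img(hull(C[n],p[0]/100,p[1]/100,rings))-M[n]).sum()/M[n].sum() for n in M)
    for n in M:
        Mn={n:M[n]}
        r=minimize(lambda p:abs(img(hull(C[n],p[0]/100,p[1]/100,rings))-M[n]).sum()/M[n].sum(),np.array(x0)*100,method='Nelder-Mead',options=dict(initial_simplex=np.array(x0)*100+np.array([[0,0],[1.5,0],[0,1.5]])))
        print(t,n,(r.x/100).round(4),round(r.fun,3))
fit('bowl',[(.086,0),(.096,.042)],(.588,.006))
fit('cup',[(.036,0),(.038,.11)],(.447,-.282))
fit('tin',[(.038,0),(.038,.03)],(.427,-.056))
for k,x in dict(brown=(.633,-.02),yellow=(.575,-.032),red=(.642,.034),green=(.531,.01),blue=(.57,.06)).items(): fit('block_'+k,[(.017,.008),(.017,.032)],x)
# rack
def rimg(c,p):
    x,y,a=p[0]/100,p[1]/100,p[2]/20;ca,sa=np.cos(a),np.sin(a)
    m=np.zeros((384*4,512*4),np.uint8);f=192/np.tan(np.radians(c['vertical_fov']/2))
    def seg(u,v,w):
        P=[];
        for q in(u,v):
            g=(x+ca*q[0]-sa*q[1],y+sa*q[0]+ca*q[1],q[2]);r=proj(c,g);P.append((int(r[1]*4+2),int(r[0]*4+2)))
        d=abs((np.linalg.inv(cam(c))@np.append(g,1))[2])
        cv2.line(m,P[0],P[1],1,int(round(w*f/d*4)))
    for t in(-.005,.06,.125): seg((t,-.15,.2),(t,.15,.2),.014)
    for s in(-.15,.15): seg((-.005,s,.2),(.14,s,.2),.016);seg((.14,s,0.02),(.14,s,.2),.016)
    return cv2.resize(m.astype(np.float32),(512,384),interpolation=cv2.INTER_AREA)
for n in C:
    L=trace(n,'rack')
    if not L: print('no rack',n);continue
    m=cv2.GaussianBlur(L[0]['pixels'].astype(np.float32),(0,0),1.5)
    e=lambda p:((cv2.GaussianBlur(rimg(C[n],p),(0,0),1.5)-m)**2).sum()/(m**2).sum()
    b=min((minimize(e,[58.8,.6,a],method='Nelder-Mead',options=dict(initial_simplex=np.array([58.8,.6,a])+np.array([[0,0,0],[1,0,0],[0,1,0],[0,0,1]]))) for a in(0,1,2,-1)),key=lambda r:r.fun)
    print('rack',n,b.x[:2]/100,np.degrees(b.x[2]/20),b.fun)
print(read_state()['time_s'])
E
python3 fit.py
```

```text
bowl top [0.5885 0.0066] 0.066
bowl scene [0.588 0.006] 0.069
cup top [ 0.443  -0.2779] 0.107
cup scene [ 0.4422 -0.2807] 0.063
tin top [ 0.4302 -0.0577] 0.075
tin scene [ 0.3764 -0.0402] 1.907
block_brown top [ 0.6303 -0.0232] 0.367
block_brown scene [ 0.6206 -0.0206] 0.41
block_yellow scene [ 0.5724 -0.0434] 0.252
block_red top [0.5328 0.0068] 1.116
block_red scene [0.6305 0.0325] 0.182
block_green top [0.5389 0.0125] 0.23
block_green scene [-16.2997  14.1714] 1.0
block_blue top [0.7433 0.1938] 0.984
block_blue scene [0.5751 0.0587] 0.278
rack top [0.59215967 0.00599596] 5.330910518335831 0.11257901042699814
rack scene [0.59374533 0.00505159] 5.51024218533241 0.1835884004831314
2.95
```

Fits agree on these poses:
- **Bowl:** (0.588, 0.006).
- **Cup:** (0.4425, -0.280).
- **Rack:** (0.593, 0.0055), yaw 5.4°. Its origin is within 8 mm of the bowl centre, as it must be.

Now moving over to the cup.

```bash
python3 -m jog '[{"roll":-0.15,"tz":-3},{"roll":-0.08,"tz":-3},{"tx":-3.1,"ty":-3.9},{"tx":-3.1,"ty":-3.9},{"tx":-3.1,"ty":-3.9},{"tx":-3.1,"ty":-3.9},{"tx":-3.1,"ty":-3.9},{"tx":-3.1,"ty":-3.9}]'
python3 -m jog '[{"tx":-3.1,"ty":-3.9},{"tx":-3.1,"ty":-3.9},{"tx":-3.1,"ty":-3.9},{"ty":-4.9},{"ty":-4.9},{"ty":-4.9},{"ty":-4.9},{"ty":-4.9}]'
```

```text
$[0]: bad value
$[0]: bad value
```

```bash
python3 -m jog '[{"tx":0,"ty":0,"tz":-3,"roll":-0.14,"jaw":1}]'; python3 -m jog '[{"tz":-3,"jaw":1}]';  python3 -m jog --help | head -20
```

```text
time_s: 3.05
position: [0.1413, 0.6059, 0.2676]
tcp_rot: [[-0.996, 0.086, -0.004], [0.086, 0.996, -0.009], [0.003, -0.01, -1.0]]
force: [-0.3, 0.4, 0.3]
opening: 1.004
grasp_force: 0.0$[0]: bad value
invalid input: not JSON, or not a number
```

```bash
python3 -m jog '[{"tx":0,"ty":0,"tz":-3,"roll":-0.086,"jaw":1},{"tx":-3.1,"ty":-3.9,"tz":0,"roll":0,"jaw":1},{"tx":-3.1,"ty":-3.9,"tz":0,"roll":0,"jaw":1},{"tx":-3.1,"ty":-3.9,"tz":0,"roll":0,"jaw":1},{"tx":-3.1,"ty":-3.9,"tz":0,"roll":0,"jaw":1},{"tx":-3.1,"ty":-3.9,"tz":0,"roll":0,"jaw":1},{"tx":-3.1,"ty":-3.9,"tz":0,"roll":0,"jaw":1},{"tx":-3.1,"ty":-3.9,"tz":0,"roll":0,"jaw":1}]'
python3 -m jog '[{"tx":-3.1,"ty":-3.9,"tz":0,"roll":0,"jaw":1},{"tx":-3.1,"ty":-3.9,"tz":0,"roll":0,"jaw":1},{"tx":0,"ty":-4.9,"tz":0,"roll":0,"jaw":1},{"tx":0,"ty":-4.9,"tz":0,"roll":0,"jaw":1},{"tx":0,"ty":-4.9,"tz":0,"roll":0,"jaw":1},{"tx":0,"ty":-4.9,"tz":0,"roll":0,"jaw":1},{"tx":0,"ty":-4.9,"tz":0,"roll":0,"jaw":1},{"tx":0,"ty":-4.9,"tz":0,"roll":0,"jaw":1}]'
```

```text
time_s: 3.85
position: [0.3592, 0.3331, 0.3019]
tcp_rot: [[-1.0, 0.004, 0.001], [0.004, 1.0, 0.0], [-0.001, 0.0, -1.0]]
force: [0.8, 0.4, 0.1]
opening: 0.998
grasp_force: 0.0
time_s: 4.65
position: [0.4186, -0.0394, 0.3019]
tcp_rot: [[-1.0, 0.004, 0.001], [0.004, 1.0, -0.0], [-0.001, -0.0, -1.0]]
force: [0.9, 0.1, 0.2]
opening: 1.0
grasp_force: 0.0
```

```bash
python3 -m jog '[{"tx":-0.5,"ty":-4.7,"tz":0,"roll":0,"jaw":1},{"tx":-0.5,"ty":-4.7,"tz":0,"roll":0,"jaw":1},{"tx":-0.5,"ty":-4.7,"tz":0,"roll":0,"jaw":1},{"tx":-0.5,"ty":-4.7,"tz":0,"roll":0,"jaw":1},{"tx":-0.5,"ty":-4.7,"tz":0,"roll":0,"jaw":1},{"tx":0,"ty":0,"tz":0,"roll":0,"jaw":1}]'
python3 - <<'E'
from h import *
s=read_state();c=capture('wrist');print(s['position'])
L=trace('wrist','stick');print([(l['bbox'],l['p']) for l in L[:2]])
for t in('stick_grip','stick_foot','cup_floor'):
  for l in landmark_of('wrist',t)[:2]: print(t,l)
save('w1.png',c['img'])
b=L[0]['bbox'] if L else [150,100,200,150]
x,y,w,h=[int(v) for v in b];im=c['img'][max(0,y-40):y+h+40,max(0,x-40):x+w+40]
k=min(800/im.shape[1],600/im.shape[0]);save('w1c.png',cv2.resize(im,None,fx=k,fy=k,interpolation=cv2.INTER_CUBIC));print(x-40,y-40,k)
E
```

```text
time_s: 5.25
position: [0.4441, -0.2791, 0.3018]
tcp_rot: [[-1.0, 0.009, 0.003], [0.009, 1.0, -0.005], [-0.003, -0.005, -1.0]]
force: [0.6, -0.4, 0.5]
opening: 1.001
grasp_force: 0.0
[ 0.44408693 -0.2791448   0.30180475]
[([240.3, 148.4, 28.5, 63.9], 0.69)]
stick_grip {'point': [187.0, 255.4], 'p': 0.59}
cup_floor {'point': [154.3, 255.3], 'p': 0.86}
200 108 4.195804195804196
```

View pics/w1c.png

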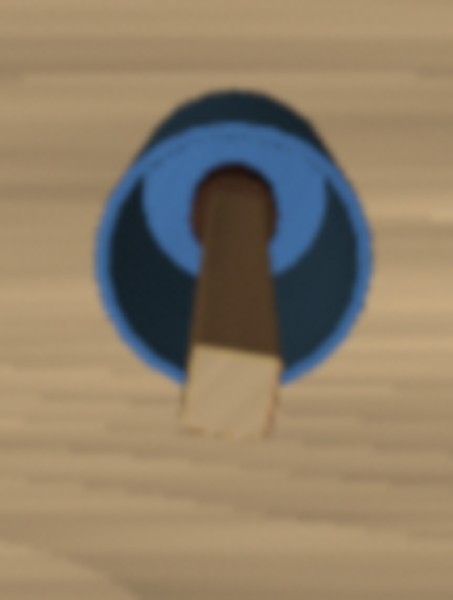

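The close view confirms the stick, with its pale square handle, in the blue cup. The top face is centred near pixel (201,255) and turned about 8° clockwise.

```bash
python3 - <<'E'
from h import *
s=read_state();c=capture('wrist')
p=atz(c,(201.2,255.3),.211,s);print(p,p-s['position'])
print(atz(c,(187,255.4),.171,s), atz(c,(154.3,255.3),.006,s))
E
python3 -m jog '[{"tx":0,"ty":0,"tz":0,"roll":0.13,"jaw":1},{"tx":0,"ty":0,"tz":0,"roll":0,"jaw":1}]'
```

```text
[ 0.44301652 -0.27072917  0.211     ] [ 0.00040753  0.00020694 -0.09044321]
[ 0.44260635 -0.27052448  0.171     ] [ 0.44088538 -0.27016341  0.006     ]
time_s: 5.75
position: [0.443, -0.2711, 0.3018]
tcp_rot: [[-0.991, 0.131, 0.0], [0.131, 0.991, 0.0], [-0.0, 0.0, -1.0]]
force: [-0.8, 1.2, -0.3]
opening: 1.001
grasp_force: 0.0
```

```bash
python3 - <<'E'
from h import *
s=read_state();c=capture('wrist');print(s['position'],s['qvel'].round(2))
R=np.array(s['tcp_rot'])
for t,z in(('stick_grip',.171),('cup_floor',.006),('cup',0)):
  for l in landmark_of('wrist',t)[:1]: p=atz(c,l['point'],z,s);print(t,p,'tool',R.T@(p-s['position']))
L=trace('wrist','stick')[0]; m=L['pixels'];r,cc=np.where(m);g=c['img'].astype(int).sum(2)
# bright top face
q=m&(g>350);r,cc=np.where(q);print(L['bbox'],q.sum(),r.mean(),cc.mean(),cv2.minAreaRect(np.float32(np.c_[cc,r])))
p=atz(c,(r.mean(),cc.mean()),.211,s);print(p,R.T@(p-s['position']))
E
```

```text
[ 0.4430241  -0.27113876  0.30179801] [-0.36  0.11 -0.17 -0.13 -0.14 -5.39]
stick_grip [ 0.44759934 -0.27999313  0.171     ] tool [-0.00569637 -0.00819415  0.13079702]
cup [ 0.44316627 -0.28489925  0.        ] tool [-0.00194242 -0.0136645   0.30179616]
[230.2, 151.9, 31.1, 61.5] 406 204.1847290640394 244.57142857142858 ((244.5, 204.5), (19.0, 21.0), 90.0)
[ 0.44509807 -0.2801952   0.211     ] [-0.00324446 -0.00871777  0.09079688]
```

```bash
python3 -m jog '[{"tx":-0.35,"ty":-0.87,"tz":0,"roll":0,"jaw":1},{"tx":0,"ty":0,"tz":3,"roll":0,"jaw":1},{"tx":0,"ty":0,"tz":4,"roll":0,"jaw":1},{"tx":0,"ty":0,"tz":4,"roll":0,"jaw":1},{"tx":0,"ty":0,"tz":2.1,"roll":0,"jaw":0.6},{"tx":0,"ty":0,"tz":0,"roll":0,"jaw":0},{"tx":0,"ty":0,"tz":0,"roll":0,"jaw":0},{"tx":0,"ty":0,"tz":0,"roll":0,"jaw":0}]'
python3 -m jog '[{"tx":0,"ty":0,"tz":0,"roll":0,"jaw":0},{"tx":0,"ty":0,"tz":0,"roll":0,"jaw":0},{"tx":0,"ty":0,"tz":0,"roll":0,"jaw":0},{"tx":0,"ty":0,"tz":0,"roll":0,"jaw":0}]'
```

```text
time_s: 6.8
position: [0.4463, -0.2829, 0.172]
tcp_rot: [[-0.991, 0.133, 0.002], [0.133, 0.991, -0.002], [-0.003, -0.002, -1.0]]
force: [0.4, 0.5, 0.0]
opening: 0.725
grasp_force: 0.0
time_s: 7.2
position: [0.4454, -0.2818, 0.171]
tcp_rot: [[-0.991, 0.133, 0.001], [0.133, 0.991, -0.001], [-0.001, -0.001, -1.0]]
force: [-0.9, 0.7, -0.5]
opening: 0.358
grasp_force: 0.0
```

```bash
python3 -m jog '[{"tx":0,"ty":0,"tz":0,"roll":0,"jaw":0},{"tx":0,"ty":0,"tz":0,"roll":0,"jaw":0},{"tx":0,"ty":0,"tz":0,"roll":0,"jaw":0},{"tx":0,"ty":0,"tz":-2,"roll":0,"jaw":0},{"tx":0,"ty":0,"tz":-2.5,"roll":-0.12,"jaw":0},{"tx":0,"ty":0,"tz":-2,"roll":-0.11,"jaw":0},{"tx":0,"ty":0,"tz":0,"roll":0,"jaw":0}]'
python3 - <<'E'
from h import *
s=read_state();print(s['position'],s['tcp_rot'].round(3).tolist(),s['force'],s['grasp_force'],s['opening'])
E
```

```text
time_s: 7.9
position: [0.4467, -0.2829, 0.2379]
tcp_rot: [[-0.995, -0.096, 0.004], [-0.096, 0.995, -0.004], [-0.004, -0.005, -1.0]]
force: [0.8, -0.7, -1.1]
opening: 0.203
grasp_force: 30.0
[ 0.44665288 -0.28293187  0.2379048 ] [[-0.995, -0.096, 0.004], [-0.096, 0.995, -0.004], [-0.004, -0.005, -1.0]] [ 0.82962066 -0.73893358 -1.05820511] 29.998411741107702 0.20335123777536007
```

```bash
python3 -m jog '[{"tx":1.0,"ty":0,"tz":0,"roll":0,"jaw":0},{"tx":1.0,"ty":0,"tz":0,"roll":0,"jaw":0},{"tx":0.7,"ty":0,"tz":0,"roll":0,"jaw":0},{"tx":0.7,"ty":0,"tz":0,"roll":0,"jaw":0}]'
python3 -m jog '[{"tx":0.7,"ty":0,"tz":0.1,"roll":0,"jaw":0},{"tx":0.7,"ty":0,"tz":0.1,"roll":0,"jaw":0},{"tx":0.7,"ty":0,"tz":0.1,"roll":0,"jaw":0},{"tx":0.7,"ty":0,"tz":0.2,"roll":0,"jaw":0}]'
```

```text
time_s: 8.3
position: [0.4113, -0.2842, 0.2349]
tcp_rot: [[-0.996, -0.094, 0.002], [-0.094, 0.996, 0.003], [-0.002, 0.003, -1.0]]
force: [3.9, 3.0, -1.6]
opening: 0.203
grasp_force: 30.0
time_s: 8.7
position: [0.3834, -0.2883, 0.2308]
tcp_rot: [[-0.995, -0.096, 0.001], [-0.096, 0.995, -0.002], [-0.001, -0.002, -1.0]]
force: [4.4, 1.0, 1.0]
opening: 0.204
grasp_force: 30.0
```

```bash
python3 -m jog '[{"tx":0.7,"ty":0,"tz":0.25,"roll":0,"jaw":0},{"tx":0.7,"ty":0,"tz":0.25,"roll":0,"jaw":0},{"tx":0.7,"ty":0,"tz":0.3,"roll":0,"jaw":0},{"tx":-0.5,"ty":0,"tz":0,"roll":0,"jaw":0},{"tx":0,"ty":0,"tz":-2.5,"roll":0,"jaw":0}]'
python3 - <<'E'
from h import *
s=read_state();c=capture('wrist');print(s['position'],s['force'])
for t in('stick_foot','stick_grip'):
  print(t,[(np.round(l['point'],1),l['p']) for l in landmark_of('wrist',t)[:2]])
c2=capture('scene')
for t in('stick_foot','stick_grip'):
  print(t,[(np.round(l['point'],1),l['p']) for l in landmark_of('scene',t)[:2]])
save('w2.png',np.hstack([cv2.resize(c['img'],(400,300)),cv2.resize(c2['img'][80:280,40:307],(400,300))]))
E
```

```text
time_s: 9.2
position: [0.3645, -0.2868, 0.2445]
tcp_rot: [[-0.995, -0.097, -0.01], [-0.097, 0.995, 0.008], [0.009, 0.009, -1.0]]
force: [0.2, 0.8, -0.2]
opening: 0.204
grasp_force: 30.0
[ 0.36449334 -0.28676756  0.24452851] [ 0.1631028   0.83494946 -0.16068113]
stick_foot [(array([245.2, 255. ]), 0.81)]
stick_grip [(array([274.5, 255.3]), 0.66)]
stick_foot [(array([195.5, 127.6]), 0.61)]
stick_grip [(array([134. , 115.2]), 0.86)]
```

View pics/w2.png

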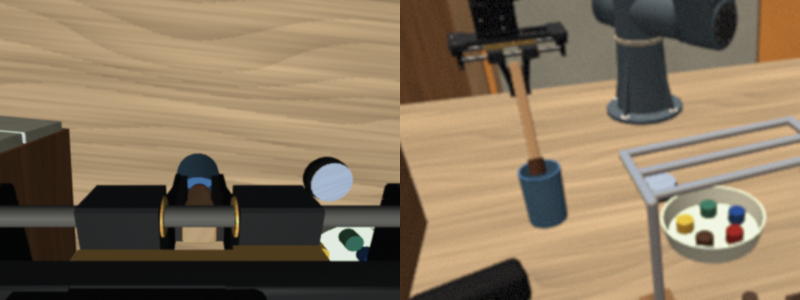

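```bash
cat >> h.py <<'E'
def tilt(pts,s,cams,L=.165):
    # pts {cam:(r,c)}; angle of stick in tool xz plane
    R=np.array(s['tcp_rot']);out={}
    for n,q in pts.items():
        a=np.radians(np.arange(-20,70,.25));P=[s['position']+R@np.array([-L*np.sin(x),0,L*np.cos(x)]) for x in a]
        e=[np.hypot(*(np.array(proj(cams[n],p,s))-q)) for p in P];i=int(np.argmin(e));out[n]=(np.degrees(a[i]),round(e[i],1),P[i].round(4))
    return out
E
python3 - <<'E'
from h import *
s=read_state();C={n:capture(n) for n in('wrist','scene')}
P={n:landmark_of(n,'stick_foot')[0]['point'] for n in C}
print(P,tilt(P,s,C),s['position'])
m=trace('scene','stick')[0];print(m['bbox'])
E
```

```text
{'wrist': [244.9, 255.6], 'scene': [198.7, 131.9]} {'wrist': (np.float64(25.25), np.float64(0.7), array([ 0.4364, -0.2813,  0.0971])), 'scene': (np.float64(28.75), np.float64(3.8), array([ 0.4453, -0.2804,  0.1016]))} [ 0.36673276 -0.28837122  0.24647819]
[110.0, 122.7, 28.2, 74.6]
```

Tilt is about 25°, foot forward, which lets the head reach under the front tube. Now lifting clear of the cup and refining the block positions.

```bash
python3 -m jog '[{"tx":0,"ty":0,"tz":-4,"roll":0,"jaw":0},{"tx":0,"ty":0,"tz":-3,"roll":0,"jaw":0},{"tx":0,"ty":0,"tz":0,"roll":0,"jaw":0}]'
cat > blocks.py <<'E'
from h import *
import sys
B=np.array([.588,.006])
def run(tag,view=False):
    s=read_state();c=capture('scene');im=c['img'];hsv=cv2.cvtColor(im,cv2.COLOR_RGB2HSV).astype(int);H,S,V=[hsv[...,i] for i in range(3)]
    # bowl interior mask
    pts=np.float32([proj(c,(B[0]+.084*np.cos(a),B[1]+.084*np.sin(a),.02))[::-1] for a in np.linspace(0,6.28,60)])
    roi=np.zeros(im.shape[:2],np.uint8);cv2.fillConvexPoly(roi,np.int32(pts),1);roi=roi>0
    R,G,Bl=[im[...,i].astype(int) for i in range(3)]
    M=dict(red=(R>90)&(G<60)&(Bl<70),yellow=(S>110)&(H>14)&(H<32)&(V>120),green=(H>60)&(H<97)&(S>70)&(V<140),blue=(H>=100)&(H<130)&(S>110),brown=(V<95)&((H<14)|(H>165)|(S<60))&(R<90)&(R>=Bl-5))
    out={}
    for k,m in M.items():
        n,l,st,ce=cv2.connectedComponentsWithStats((m&roi).astype(np.uint8))
        if n<2: print(k,'none');continue
        i=1+np.argmax(st[1:,4]);p=atz(c,ce[i][::-1],.022)[:2];d=(p-B)*1000
        out[k]=d;print(k,st[i,4],ce[i].round(1),'rel mm',d.round(0),'R %.0f ang %.0f'%(np.hypot(*d),np.degrees(np.arctan2(d[1],d[0]))%360))
    x,y=int(pts[:,0].min())-12,int(pts[:,1].min())-25
    cr=im[y:y+95,x:x+110]
    save(tag+'.png',cv2.resize(cr,None,fx=6,fy=6,interpolation=cv2.INTER_CUBIC));np.savez(tag,**out);print(x,y,s['position'],s['force'].round(1),s['time_s']);return out
if __name__=='__main__': run(sys.argv[1])
E
python3 blocks.py b0
```

```text
time_s: 10.05
position: [0.3694, -0.2913, 0.3213]
tcp_rot: [[-0.995, -0.096, 0.006], [-0.096, 0.995, -0.007], [-0.005, -0.008, -1.0]]
force: [0.7, -0.4, -0.4]
opening: 0.202
grasp_force: 30.0
red 89 [262.5 234.9] rel mm [41. 26.] R 49 ang 33
yellow 118 [229.7 228.7] rel mm [-13. -50.] R 51 ang 255
green 85 [245.4 218.2] rel mm [-47.   6.] R 47 ang 172
blue 85 [264.2 222.4] rel mm [-10.  50.] R 51 ang 101
brown 61 [243.  238.4] rel mm [ 39. -28.] R 47 ang 324
205 186 [ 0.36936322 -0.29129847  0.32129727] [ 0.7 -0.4 -0.4] 10.05
```

```bash
cp b0.png pics/ 2>/dev/null; ls pics
```

```text
a.png
b0.png
scene.png
top.png
w1.png
w1c.png
w2.png
```

View pics/b0.png

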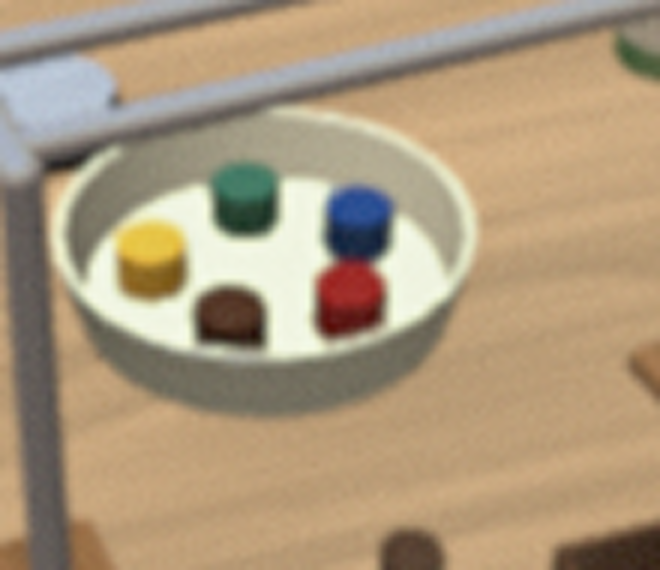

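Five drums are standing in a ring in the bowl: yellow (255°), green (172°), blue (101°), red (33°) and brown (324°). The small brown look-alike is outside at the bottom. I'll enter the yellow–brown gap at about 290° and sweep all of them clockwise through the front. First, hover in front of the rack.

```bash
python3 -m jog '[{"tx":-1.2,"ty":3.75,"tz":0,"roll":0,"jaw":0},{"tx":-1.2,"ty":3.75,"tz":1.5,"roll":0,"jaw":0},{"tx":-1.2,"ty":3.75,"tz":2,"roll":0,"jaw":0},{"tx":-1.2,"ty":3.75,"tz":2,"roll":0,"jaw":0},{"tx":-1.2,"ty":3.75,"tz":2,"roll":0,"jaw":0},{"tx":-1.2,"ty":3.75,"tz":2,"roll":0,"jaw":0},{"tx":0,"ty":0,"tz":0,"roll":0,"jaw":0},{"tx":0,"ty":0,"tz":0,"roll":0,"jaw":0}]'
cat > foot.py <<'E'
from h import *
s=read_state();C={n:capture(n) for n in('wrist','scene')}
for n in C:
    l=landmark_of(n,'stick_foot')
    if l: print(n,np.round(l[0]['point'],1),round(l[0]['p'],2),tilt({n:l[0]['point']},s,C))
print(s['position'],s['tcp_rot'].round(3)[:,0],s['force'].round(1),s['time_s'])
E
python3 foot.py
```

```text
time_s: 10.9
position: [0.4167, -0.0572, 0.2213]
tcp_rot: [[-0.995, -0.099, -0.003], [-0.099, 0.995, 0.001], [0.003, 0.001, -1.0]]
force: [0.4, -0.1, -0.9]
opening: 0.205
grasp_force: 30.0
wrist [247.3 254.7] 0.81 {'wrist': (np.float64(26.0), np.float64(0.3), array([ 0.4882, -0.0499,  0.0727]))}
scene [200.2 216.8] 0.79 {'scene': (np.float64(22.75), np.float64(3.2), array([ 0.4797, -0.0507,  0.0689]))}
[ 0.41669702 -0.05720759  0.22126469] [-0.995 -0.099  0.003] [ 0.4 -0.1 -0.9] 10.9
```

```bash
python3 -m jog '[{"tx":-3.1,"ty":-0.3,"tz":0,"roll":0,"jaw":0},{"tx":-3.1,"ty":-0.3,"tz":0,"roll":0,"jaw":0},{"tx":-3.1,"ty":-0.3,"tz":0,"roll":0,"jaw":0},{"tx":-3.0,"ty":-0.3,"tz":0,"roll":0,"jaw":0},{"tx":0,"ty":0,"tz":0,"roll":0,"jaw":0},{"tx":0,"ty":0,"tz":0,"roll":0,"jaw":0}]'
python3 foot.py; python3 - <<'E'
from h import *
c=capture('scene');save('h1.png',cv2.resize(c['img'][130:300,150:350],(800,680))[:600])
E
```

```text
time_s: 11.7
position: [0.5413, -0.0596, 0.2225]
tcp_rot: [[-0.996, -0.094, -0.0], [-0.094, 0.996, -0.0], [0.0, -0.0, -1.0]]
force: [-0.9, 0.1, -1.2]
opening: 0.2
grasp_force: 30.0
wrist [246.4 254.8] 0.85 {'wrist': (np.float64(25.75), np.float64(0.2), array([ 0.6126, -0.0528,  0.0739]))}
scene [220.9 228.5] 0.64 {'scene': (np.float64(22.75), np.float64(0.2), array([ 0.6047, -0.0536,  0.0703]))}
[ 0.54125916 -0.05959869  0.2225326 ] [-0.996 -0.094  0.   ] [-0.9  0.1 -1.2] 11.7
```

View pics/h1.png

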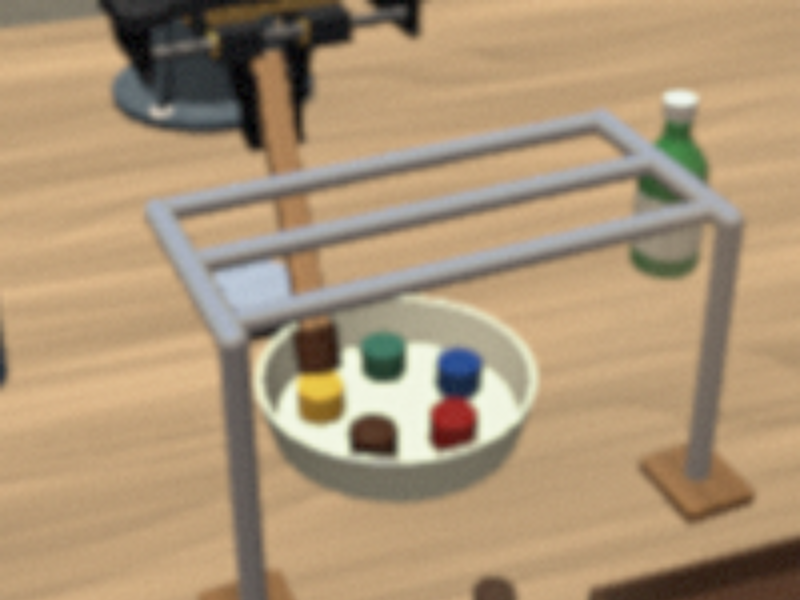

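The stick passes under the front tube, with the head hovering over the yellow–brown gap. Lowering it in.

```bash
python3 -m jog '[{"tx":-0.1,"ty":0.2,"tz":2.0,"roll":0,"jaw":0},{"tx":-0.1,"ty":0,"tz":1.5,"roll":0,"jaw":0},{"tx":0,"ty":0,"tz":1.0,"roll":0,"jaw":0},{"tx":0,"ty":0,"tz":0.8,"roll":0,"jaw":0},{"tx":0,"ty":0,"tz":0,"roll":0,"jaw":0}]'
python3 foot.py;python3 blocks.py b1
```

```text
time_s: 12.45
position: [0.5423, -0.0561, 0.1687]
tcp_rot: [[-0.995, -0.096, -0.002], [-0.096, 0.995, 0.001], [0.002, 0.001, -1.0]]
force: [0.1, 0.1, -1.0]
opening: 0.202
grasp_force: 30.0
wrist [247.3 254.7] 0.95 {'wrist': (np.float64(26.0), np.float64(0.3), array([ 0.614 , -0.0491,  0.0202]))}
scene [238.2 228.4] 0.6 {'scene': (np.float64(20.0), np.float64(1.9), array([ 0.5981, -0.0506,  0.0135]))}
[ 0.54229299 -0.05609238  0.16866071] [-0.995 -0.096  0.002] [ 0.1  0.1 -1. ] 12.45
red 89 [262.5 235. ] rel mm [42. 26.] R 49 ang 32
yellow 78 [229.  223.1] rel mm [-39. -44.] R 59 ang 229
green 87 [245.3 218.4] rel mm [-46.   6.] R 46 ang 173
blue 86 [264.2 222.4] rel mm [-10.  50.] R 51 ang 102
brown 79 [230.9 233.9] rel mm [ 10. -53.] R 54 ang 281
205 186 [ 0.54349704 -0.05635758  0.17004565] [-0.1  0.4 -0.2] 12.65
```

```bash
python3 - <<'E'
import numpy as np
from scipy.interpolate import interp1d
W=np.array([(24,-55),(0,-58),(-20,-54),(-37,-44),(-48,-28),(-54,0),(-48,28),(-37,44),(-20,54),(0,58),(20,56),(30,50)],float)
s=np.r_[0,np.cumsum(np.hypot(*np.diff(W,axis=0).T))]
n=int(np.ceil(s[-1]/11));P=interp1d(s,W.T)(np.linspace(0,s[-1],n+1)).T
for a,b in zip(P[:-1],P[1:]):
    d=b-a;print(b.round(0),'tx %.2f ty %.2f'%((-.995*d[0]-.096*d[1])/10,(-.096*d[0]+.995*d[1])/10))
E
```

```text
[ 14. -56.] tx 1.06 ty -0.03
[  3. -58.] tx 1.06 ty -0.03
[ -7. -57.] tx 1.02 ty 0.21
[-18. -54.] tx 1.01 ty 0.31
[-27. -50.] tx 0.89 ty 0.55
[-36. -44.] tx 0.85 ty 0.62
[-42. -36.] tx 0.54 ty 0.90
[-48. -27.] tx 0.48 ty 0.93
[-50. -17.] tx 0.12 ty 1.05
[-53.  -7.] tx 0.12 ty 1.05
[-53.   4.] tx -0.04 ty 1.03
[-51.  14.] tx -0.32 ty 1.01
[-49.  24.] tx -0.32 ty 1.01
[-44.  34.] tx -0.55 ty 0.88
[-38.  42.] tx -0.68 ty 0.81
[-30.  48.] tx -0.90 ty 0.52
[-21.  54.] tx -0.96 ty 0.45
[-10.  56.] tx -1.04 ty 0.13
[ 0. 58.] tx -1.05 ty 0.10
[11. 57.] tx -1.04 ty -0.21
[21. 55.] tx -1.02 ty -0.25
[30. 50.] tx -0.85 ty -0.63
```

```bash
python3 -m jog '[{"tx":1.06,"ty":0,"tz":0.1,"roll":0,"jaw":0},{"tx":1.06,"ty":0,"tz":0,"roll":0,"jaw":0},{"tx":1.0,"ty":0.2,"tz":0,"roll":0,"jaw":0},{"tx":1.0,"ty":0.3,"tz":0,"roll":0,"jaw":0},{"tx":0.9,"ty":0.55,"tz":0,"roll":0,"jaw":0},{"tx":0.85,"ty":0.6,"tz":0,"roll":0,"jaw":0},{"tx":0.54,"ty":0.9,"tz":0,"roll":0,"jaw":0},{"tx":0.48,"ty":0.93,"tz":0,"roll":0,"jaw":0}]'
python3 blocks.py b2; python3 foot.py
```

```text
time_s: 13.5
position: [0.4718, -0.0277, 0.169]
tcp_rot: [[-0.995, -0.096, 0.003], [-0.096, 0.995, -0.0], [-0.003, -0.001, -1.0]]
force: [3.0, 0.7, 0.4]
opening: 0.202
grasp_force: 30.0
red 89 [262.6 235.1] rel mm [42. 26.] R 49 ang 32
yellow 9 [229.6 218.1] rel mm [-62. -37.] R 72 ang 211
green 91 [246.3 218. ] rel mm [-47.   9.] R 48 ang 169
blue 88 [264.1 222.5] rel mm [-10.  50.] R 51 ang 102
brown 77 [235.9 217.5] rel mm [-59. -18.] R 62 ang 197
205 186 [ 0.47180564 -0.02773076  0.16903209] [3.  0.7 0.4] 13.5
scene [223.5 233.9] 0.85 {'scene': (np.float64(26.0), np.float64(2.9), array([ 0.5416, -0.0189,  0.0203]))}
[ 0.46974378 -0.02608884  0.16868452] [-0.995 -0.097  0.001] [1.  1.6 0.3] 13.55
```

```bash
python3 - <<'E'
from h import *
a=cv2.imread('pics/b2.png');c=capture('wrist');t=capture('top')
w=cv2.resize(c['img'][170:384],(400,300))[...,::-1];tt=cv2.resize(t['img'][165:245,200:300],(400,320))[...,::-1]
o=np.zeros((600,800,3),np.uint8);o[:300,:400]=cv2.resize(a,(400,300));o[:300,400:]=w;o[300:600,:400]=tt[:300];cv2.imwrite('pics/c2.png',o)
E
```

```text
(no output)
```

View pics/c2.png

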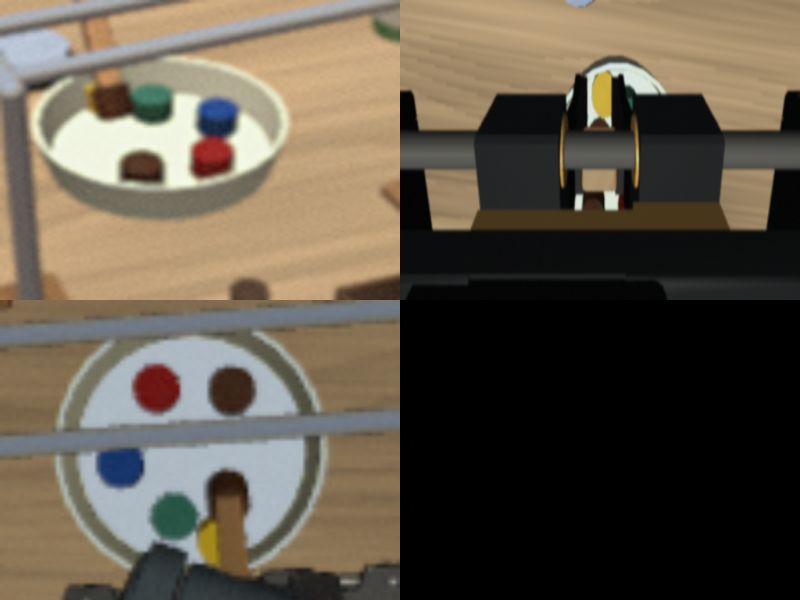

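Yellow has gone round to the front wall beside the head, more than 50 mm from where it lay. The other four are still standing in their places. I'll carry on the sweep a little further inside.

```bash
python3 -m jog '[{"tx":-0.1,"ty":1.0,"tz":0,"roll":0,"jaw":0},{"tx":-0.1,"ty":1.0,"tz":0,"roll":0,"jaw":0},{"tx":0,"ty":1.0,"tz":0,"roll":0,"jaw":0},{"tx":0,"ty":1.0,"tz":0,"roll":0,"jaw":0},{"tx":-0.2,"ty":1.0,"tz":0,"roll":0,"jaw":0},{"tx":-0.4,"ty":0.9,"tz":0,"roll":0,"jaw":0}]'
python3 - <<'E'
from h import *
t=capture('top');save('t3.png',cv2.resize(t['img'][160:245,195:300],(760,600)))
E
python3 blocks.py b3
```

```text
time_s: 14.45
position: [0.4751, 0.0318, 0.1693]
tcp_rot: [[-0.995, -0.096, 0.004], [-0.096, 0.995, -0.001], [-0.004, -0.001, -1.0]]
force: [2.1, -1.1, 2.3]
opening: 0.2
grasp_force: 30.0
red 85 [262.8 235.1] rel mm [42. 27.] R 50 ang 32
yellow 108 [237.9 216.6] rel mm [-61. -12.] R 62 ang 191
green none
blue 91 [268.3 223. ] rel mm [-4. 60.] R 60 ang 94
brown 75 [257.6 215.4] rel mm [-49.  44.] R 66 ang 138
205 186 [0.47560946 0.03288508 0.16930035] [2.6 0.6 1.9] 14.5
```

View pics/t3.png

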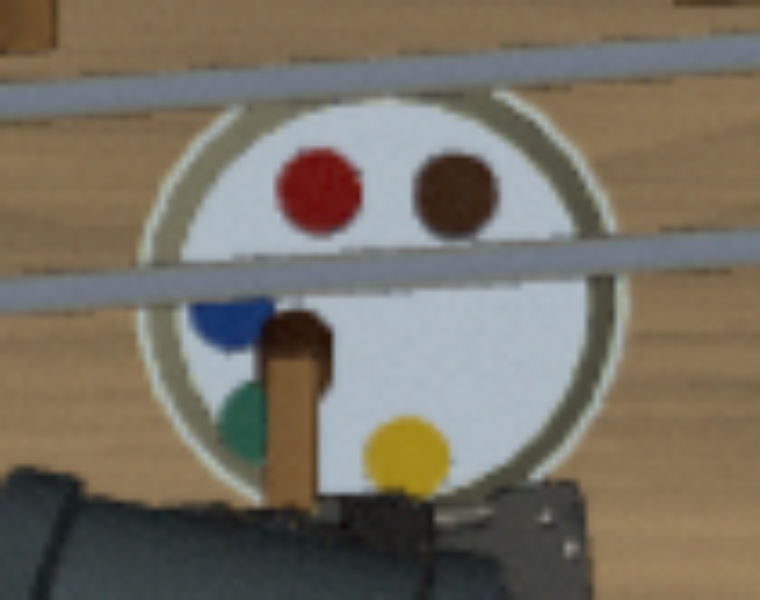

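Yellow is at about (-61,-8) and green at about (-50,50), both well moved. Blue has only just started. The head looks further forward than planned, so the stick has probably pivoted. Re-reading the foot.

```bash
python3 foot.py; python3 - <<'E'
from h import *
s=read_state();t=capture('top')
for l in landmark_of('top','stick_foot')[:2]: print(l, tilt({'top':l['point']},s,{'top':t}))
E
python3 fit.py | grep -E "bowl|rack|tin top|^[0-9]"
```

```text
wrist [270.7 257.1] 0.73 {'wrist': (np.float64(34.5), np.float64(2.1), array([0.5687, 0.0413, 0.0335]))}
scene [218.5 253.7] 0.56 {'scene': (np.float64(23.5), np.float64(1.0), array([0.5412, 0.0386, 0.0181]))}
[0.47517704 0.03225492 0.16916434] [-0.995 -0.098 -0.004] [ 1.7 -0.   0.3] 14.55
{'point': [209.0, 232.8], 'p': 0.63} {'top': (np.float64(34.75), np.float64(2.4), array([0.5678, 0.04  , 0.0333]))}
{'point': [254.3, 344.9], 'p': 0.26} {'top': (np.float64(-18.0), np.float64(106.1), array([0.4234, 0.0261, 0.0118]))}
bowl top [0.5906 0.0072] 0.123
bowl scene [0.5884 0.0061] 0.061
tin top [ 0.6056 -0.0161] 0.819
rack top [0.56055383 0.04672758] -5.394573054578888 15.369552612304688
rack scene [0.59361127 0.00581006] 5.391756006748718 0.17836958169937134
15.85
```

The stick has pivoted to 34.5° (wrist and top views agree) and the bowl hasn't moved. The steeper lean reaches further under, so I'll lower the head to the floor clear of the blocks, then push blue and red round the back.

```bash
python3 -m jog '[{"tx":-1.4,"ty":-1.0,"tz":0,"roll":0,"jaw":0},{"tx":0,"ty":0,"tz":0.7,"roll":0,"jaw":0},{"tx":0,"ty":0,"tz":0.6,"roll":0,"jaw":0},{"tx":0.8,"ty":1.2,"tz":0,"roll":0,"jaw":0},{"tx":-1.0,"ty":0.5,"tz":0,"roll":0,"jaw":0},{"tx":-1.0,"ty":0.1,"tz":0,"roll":0,"jaw":0},{"tx":-1.0,"ty":-0.2,"tz":0,"roll":0,"jaw":0},{"tx":-0.9,"ty":-0.5,"tz":0,"roll":0,"jaw":0}]'
python3 blocks.py b4
python3 foot.py
```

```text
time_s: 16.65
position: [0.5183, 0.0372, 0.1557]
tcp_rot: [[-0.995, -0.097, -0.001], [-0.097, 0.995, 0.0], [0.0, 0.0, -1.0]]
force: [-0.3, -0.9, 0.4]
opening: 0.203
grasp_force: 30.0
red 60 [263.7 236.6] rel mm [49. 27.] R 56 ang 28
yellow 107 [237.9 216.7] rel mm [-61. -12.] R 62 ang 191
green 28 [255.8 216.6] rel mm [-45.  37.] R 58 ang 140
blue 74 [273.4 225.6] rel mm [12. 69.] R 70 ang 80
brown 79 [264.8 226.8] rel mm [10. 44.] R 45 ang 78
205 186 [0.51834952 0.03720809 0.15571058] [-0.3 -0.9  0.4] 16.65
scene [232.5 263.4] 0.71 {'scene': (np.float64(30.750000000000004), np.float64(1.5), array([0.6048, 0.0446, 0.0141]))}
[0.52047808 0.03645482 0.15574787] [-0.995 -0.096 -0.002] [ 2.2 -0.3 -1.8] 16.7
```

```bash
python3 -m jog '[{"tx":-0.85,"ty":-0.5,"tz":-0.4,"roll":0,"jaw":0},{"tx":-0.5,"ty":-0.95,"tz":0,"roll":0,"jaw":0},{"tx":-0.2,"ty":-1.1,"tz":0,"roll":0,"jaw":0},{"tx":0,"ty":-1.0,"tz":0,"roll":0,"jaw":0}]'
python3 blocks.py b5
python3 foot.py;  python3 - <<'E'
from h import *
s=read_state();t=capture('top');l=landmark_of('top','stick_foot')[0]; print(l['p'],tilt({'top':l['point']},s,{'top':t}))
E
```

```text
time_s: 17.3
position: [0.5357, 0.002, 0.1591]
tcp_rot: [[-0.995, -0.096, -0.004], [-0.096, 0.995, 0.001], [0.004, 0.001, -1.0]]
force: [-1.9, 0.4, -1.9]
opening: 0.209
grasp_force: 30.0
red 50 [257.8 238.4] rel mm [51. 10.] R 52 ang 11
yellow 108 [237.9 216.6] rel mm [-61. -12.] R 62 ang 191
green 64 [259.3 216.2] rel mm [-43.  47.] R 64 ang 132
blue 91 [271.9 227. ] rel mm [16. 63.] R 65 ang 75
brown 129 [249.4 234.9] rel mm [30. -7.] R 31 ang 347
205 186 [0.53569571 0.00204168 0.15911855] [-1.9  0.4 -1.9] 17.3
wrist [268.1 255. ] 0.76 {'wrist': (np.float64(33.5), np.float64(0.1), array([0.6276, 0.009 , 0.0215]))}
scene [238.8 254. ] 0.89 {'scene': (np.float64(34.0), np.float64(2.4), array([0.6288, 0.0091, 0.0223]))}
[5.37016231e-01 4.39796812e-04 1.59191782e-01] [-0.995 -0.095  0.001] [-1.  -0.2 -1. ] 17.35
0.75 {'top': (np.float64(19.0), np.float64(4.1), array([0.5899, 0.0078, 0.0031]))}
```

```bash
cat > tb.py <<'E'
from h import *
B=np.array([.588,.006])
I=dict(red=(41,26),yellow=(-13,-50),green=(-47,6),blue=(-10,50),brown=(41,-29))
c=capture('top');im=c['img'];hsv=cv2.cvtColor(im,cv2.COLOR_RGB2HSV).astype(int);H,S,V=[hsv[...,i] for i in range(3)]
pts=np.float32([proj(c,(B[0]+.084*np.cos(a),B[1]+.084*np.sin(a),.02))[::-1] for a in np.linspace(0,6.28,60)])
roi=np.zeros(im.shape[:2],np.uint8);cv2.fillConvexPoly(roi,np.int32(pts),1);roi=roi>0
R,G,Bl=[im[...,i].astype(int) for i in range(3)]
M=dict(red=(R>80)&(G<50)&(Bl<60),yellow=(S>130)&(H>14)&(H<32)&(V>110),green=(H>60)&(H<97)&(S>70)&(V<140),blue=(H>=100)&(H<130)&(S>110),brown=(V<105)&(H<20)&(S>60)&(R-Bl>12)&(R-G<45))
for k,m in M.items():
    n,l,st,ce=cv2.connectedComponentsWithStats((m&roi).astype(np.uint8))
    for i in range(1,n):
        if st[i,4]<15: continue
        p=(atz(c,ce[i][::-1],.032)[:2]-B)*1000
        print(k,'area',st[i,4],'rel',p.round(0),'R %.0f ang %.0f'%(np.hypot(*p),np.degrees(np.arctan2(p[1],p[0]))%360),'moved %.0f'%np.hypot(*(p-I[k])))
E
python3 tb.py
```

```text
red area 86 rel [69.  6.] R 69 ang 5 moved 34
yellow area 22 rel [28.  4.] R 28 ang 9 moved 68
brown area 96 rel [ 43. -30.] R 52 ang 325 moved 2
brown area 72 rel [37.  5.] R 37 ang 8 moved 34
```

Red is at about 34 mm (borderline) and brown is still at home. A steeper lean would let the head get properly behind red and brown. I'll go back to the cup and pivot the stick further against its wall.

```bash
python3 -m jog '[{"tx":0.3,"ty":0,"tz":-2.5,"roll":0,"jaw":0},{"tx":0,"ty":0,"tz":-3,"roll":0,"jaw":0},{"tx":3.5,"ty":0,"tz":0,"roll":0,"jaw":0},{"tx":4,"ty":0,"tz":0,"roll":0,"jaw":0},{"tx":3.5,"ty":0,"tz":-1,"roll":0,"jaw":0},{"tx":1.4,"ty":-4,"tz":-1,"roll":0,"jaw":0},{"tx":1.4,"ty":-4,"tz":-1,"roll":0,"jaw":0},{"tx":1.4,"ty":-4,"tz":-1,"roll":0,"jaw":0}]'
python3 -m jog '[{"tx":1.4,"ty":-4,"tz":-1,"roll":0,"jaw":0},{"tx":1.4,"ty":-4,"tz":-1,"roll":0,"jaw":0},{"tx":1.4,"ty":-4,"tz":-1,"roll":0,"jaw":0},{"tx":1.4,"ty":-4,"tz":0,"roll":0,"jaw":0},{"tx":0,"ty":0,"tz":0,"roll":0,"jaw":0},{"tx":0,"ty":0,"tz":0,"roll":0,"jaw":0}]'
python3 foot.py; python3 tb.py
```

```text
time_s: 18.5
position: [0.3959, -0.1336, 0.2561]
tcp_rot: [[-0.995, -0.097, 0.007], [-0.098, 0.995, -0.004], [-0.006, -0.004, -1.0]]
force: [0.6, -0.4, 0.3]
opening: 0.206
grasp_force: 30.0
time_s: 19.1
position: [0.3546, -0.2978, 0.2851]
tcp_rot: [[-0.996, -0.094, 0.003], [-0.094, 0.996, -0.002], [-0.002, -0.003, -1.0]]
force: [-0.0, -0.4, -0.3]
opening: 0.207
grasp_force: 30.0
scene [183.  125.2] 0.6 {'scene': (np.float64(26.0), np.float64(1.9), array([ 0.427 , -0.2914,  0.137 ]))}
[ 0.35457616 -0.29780374  0.28507305] [-0.996 -0.094 -0.002] [-0.  -0.4 -0.3] 19.1
red area 94 rel [65.  6.] R 65 ang 6 moved 31
yellow area 103 rel [-63. -11.] R 64 ang 190 moved 63
green area 101 rel [-45.  45.] R 63 ang 135 moved 39
blue area 53 rel [21. 64.] R 67 ang 71 moved 34
brown area 96 rel [ 43. -30.] R 52 ang 325 moved 2
```

```bash
python3 -m jog '[{"tx":0,"ty":0.8,"tz":1.5,"roll":0,"jaw":0},{"tx":0,"ty":0,"tz":2,"roll":0,"jaw":0},{"tx":0,"ty":0,"tz":2,"roll":0,"jaw":0},{"tx":0.7,"ty":0,"tz":0.2,"roll":0,"jaw":0},{"tx":0.6,"ty":0,"tz":0.5,"roll":0,"jaw":0},{"tx":0.6,"ty":0,"tz":0.5,"roll":0,"jaw":0}]'
python3 foot.py
python3 -m jog '[{"tx":0.6,"ty":0,"tz":0.5,"roll":0,"jaw":0},{"tx":0.5,"ty":0,"tz":0.4,"roll":0,"jaw":0}]'
python3 foot.py
```

```text
time_s: 19.95
position: [0.3352, -0.2906, 0.2184]
tcp_rot: [[-0.995, -0.096, 0.004], [-0.096, 0.995, -0.002], [-0.003, -0.003, -1.0]]
force: [2.7, -0.3, 0.3]
opening: 0.204
grasp_force: 30.0
scene [198.6 131. ] 0.87 {'scene': (np.float64(22.25), np.float64(2.0), array([ 0.3979, -0.2849,  0.0659]))}
[ 0.33516408 -0.29059152  0.21838228] [-0.995 -0.096 -0.003] [ 2.7 -0.3  0.3] 19.95
time_s: 20.35
position: [0.3231, -0.2919, 0.2088]
tcp_rot: [[-0.995, -0.096, 0.001], [-0.096, 0.995, -0.002], [-0.0, -0.002, -1.0]]
force: [1.8, -0.7, 1.6]
opening: 0.199
grasp_force: 30.0
wrist [296.2 252.8] 0.56 {'wrist': (np.float64(43.25), np.float64(2.1), array([ 0.4357, -0.2812,  0.0887]))}
scene [200.6 130.3] 0.79 {'scene': (np.float64(25.5), np.float64(3.2), array([ 0.3939, -0.2854,  0.06  ]))}
[ 0.32313655 -0.29189707  0.20884868] [-0.995 -0.096 -0.   ] [ 1.8 -0.7  1.6] 20.35
```

Tilt is now about 43° by the wrist view. At this lean I can push with just the low rear edge of the head, which makes a small tool reaching well to the back. Lifting out and going over to the spot behind blue.

```bash
python3 -m jog '[{"tx":-0.5,"ty":0,"tz":-2.5,"roll":0,"jaw":0},{"tx":0,"ty":0,"tz":-4,"roll":0,"jaw":0},{"tx":-1.3,"ty":4.1,"tz":0,"roll":0,"jaw":0},{"tx":-1.3,"ty":4.1,"tz":0,"roll":0,"jaw":0},{"tx":-1.3,"ty":4.1,"tz":0,"roll":0,"jaw":0},{"tx":-1.3,"ty":4.1,"tz":0,"roll":0,"jaw":0},{"tx":-1.3,"ty":4.1,"tz":0,"roll":0,"jaw":0},{"tx":-1.3,"ty":4.1,"tz":1,"roll":0,"jaw":0}]'
python3 -m jog '[{"tx":-1.3,"ty":4.1,"tz":2,"roll":0,"jaw":0},{"tx":-1.3,"ty":4.1,"tz":2,"roll":0,"jaw":0},{"tx":0,"ty":0,"tz":2,"roll":0,"jaw":0},{"tx":0,"ty":0,"tz":0,"roll":0,"jaw":0},{"tx":0,"ty":0,"tz":0,"roll":0,"jaw":0}]'
python3 foot.py;python3 tb.py
```

```text
time_s: 21.35
position: [0.3817, -0.0369, 0.264]
tcp_rot: [[-0.995, -0.096, -0.0], [-0.096, 0.995, -0.001], [0.001, -0.001, -1.0]]
force: [0.8, -0.5, -0.8]
opening: 0.207
grasp_force: 30.0
time_s: 21.85
position: [0.3993, 0.0456, 0.2033]
tcp_rot: [[-0.995, -0.097, -0.003], [-0.097, 0.995, -0.0], [0.003, -0.0, -1.0]]
force: [0.8, 0.1, -0.5]
opening: 0.203
grasp_force: 30.0
wrist [295.5 254.8] 0.9 {'wrist': (np.float64(43.0), np.float64(0.1), array([0.511 , 0.0565, 0.0823]))}
scene [195.7 253.3] 0.67 {'scene': (np.float64(32.25), np.float64(1.7), array([0.4866, 0.0541, 0.0635]))}
[0.39934658 0.04562946 0.20333973] [-0.995 -0.097  0.003] [ 0.8  0.1 -0.5] 21.85
red area 94 rel [64.  6.] R 65 ang 6 moved 31
yellow area 103 rel [-63. -11.] R 64 ang 190 moved 63
green area 104 rel [-45.  45.] R 64 ang 135 moved 39
blue area 53 rel [22. 64.] R 68 ang 71 moved 35
brown area 96 rel [ 43. -30.] R 52 ang 325 moved 2
```

```bash
python3 -m jog '[{"tx":-3.85,"ty":-0.25,"tz":0,"roll":0,"jaw":0},{"tx":-3.85,"ty":-0.25,"tz":0,"roll":0,"jaw":0},{"tx":0,"ty":0,"tz":0,"roll":0,"jaw":0},{"tx":0,"ty":0,"tz":1.5,"roll":0,"jaw":0},{"tx":0,"ty":0,"tz":1.5,"roll":0,"jaw":0},{"tx":0,"ty":0,"tz":1.0,"roll":0,"jaw":0},{"tx":0,"ty":0,"tz":0.9,"roll":0,"jaw":0},{"tx":0,"ty":0,"tz":0,"roll":0,"jaw":0}]'
python3 foot.py;python3 tb.py
```

```text
time_s: 22.9
position: [0.4755, 0.048, 0.154]
tcp_rot: [[-0.995, -0.096, -0.004], [-0.096, 0.995, 0.0], [0.004, 0.001, -1.0]]
force: [-2.7, 1.2, 5.3]
opening: 0.203
grasp_force: 30.0
wrist [304.  258.2] 0.81 {'wrist': (np.float64(45.75), np.float64(3.3), array([0.5926, 0.0594, 0.0384]))}
scene [224.  262.3] 0.97 {'scene': (np.float64(32.25), np.float64(2.3), array([0.5625, 0.0565, 0.0141]))}
[0.47545804 0.04802983 0.15398789] [-0.995 -0.096  0.004] [-2.7  1.2  5.3] 22.9
red area 93 rel [65.  6.] R 65 ang 6 moved 31
yellow area 118 rel [-34.  54.] R 64 ang 122 moved 106
yellow area 99 rel [-63. -11.] R 64 ang 190 moved 63
green area 44 rel [-45.  37.] R 58 ang 140 moved 31
blue area 55 rel [25. 65.] R 70 ang 69 moved 38
brown area 96 rel [ 43. -30.] R 52 ang 325 moved 2
brown area 21 rel [-14.  45.] R 47 ang 107 moved 92
```

The head's sloping end is sitting on blue's edge, so at this lean it can't push blue away from the robot well. I'll lift off, do red and brown first (sideways pushes), and come back to blue with less lean.

```bash
python3 -m jog '[{"tx":0,"ty":0,"tz":-2,"roll":0,"jaw":0},{"tx":0,"ty":0,"tz":-2.5,"roll":0,"jaw":0},{"tx":-2.6,"ty":-1,"tz":0,"roll":0,"jaw":0},{"tx":-2.5,"ty":-1,"tz":0,"roll":0,"jaw":0},{"tx":0,"ty":0,"tz":0,"roll":0,"jaw":0},{"tx":0,"ty":0,"tz":1.5,"roll":0,"jaw":0},{"tx":0,"ty":0,"tz":1.0,"roll":0,"jaw":0},{"tx":0,"ty":0,"tz":0,"roll":0,"jaw":0}]'
python3 foot.py;python3 tb.py
```

```text
time_s: 23.95
position: [0.5284, 0.0335, 0.173]
tcp_rot: [[-0.995, -0.096, -0.004], [-0.096, 0.995, 0.001], [0.004, 0.001, -1.0]]
force: [0.1, 0.1, -1.0]
opening: 0.2
grasp_force: 30.0
wrist [304.2 257.3] 0.91 {'wrist': (np.float64(46.0), np.float64(2.4), array([0.6461, 0.0449, 0.0579]))}
scene [229.1 268.8] 0.64 {'scene': (np.float64(42.25), np.float64(1.8), array([0.6384, 0.0442, 0.0504]))}
[0.52843669 0.03348237 0.1729664 ] [-0.995 -0.096  0.004] [ 0.1  0.1 -1. ] 23.95
red area 94 rel [65.  6.] R 65 ang 6 moved 31
yellow area 76 rel [36. 39.] R 53 ang 47 moved 101
blue area 68 rel [23. 64.] R 68 ang 70 moved 36
brown area 74 rel [61. 38.] R 72 ang 32 moved 70
brown area 96 rel [ 43. -30.] R 52 ang 325 moved 2
```

```bash
python3 -m jog '[{"tx":0,"ty":0,"tz":1.5,"roll":0,"jaw":0},{"tx":0,"ty":0,"tz":1.3,"roll":0,"jaw":0},{"tx":-0.2,"ty":-1.0,"tz":0,"roll":0,"jaw":0},{"tx":-0.2,"ty":-1.0,"tz":0,"roll":0,"jaw":0},{"tx":0,"ty":-1.0,"tz":0,"roll":0,"jaw":0}]'
python3 tb.py; python3 -m jog '[{"tx":0.05,"ty":-1.0,"tz":0,"roll":0,"jaw":0},{"tx":0.1,"ty":-1.0,"tz":0,"roll":0,"jaw":0},{"tx":0.2,"ty":-1.0,"tz":0,"roll":0,"jaw":0}]'; python3 tb.py;python3 foot.py
```

```text
time_s: 24.7
position: [0.5382, 0.0026, 0.1474]
tcp_rot: [[-0.995, -0.096, 0.002], [-0.096, 0.995, -0.001], [-0.002, -0.001, -1.0]]
force: [-0.5, 0.3, -1.3]
opening: 0.203
grasp_force: 30.0
red area 91 rel [ 67. -25.] R 71 ang 339 moved 57
yellow area 73 rel [41.  6.] R 41 ang 8 moved 77
brown area 77 rel [67.  5.] R 67 ang 4 moved 43
brown area 95 rel [ 39. -44.] R 59 ang 312 moved 15
time_s: 25.05
position: [0.5344, -0.0255, 0.1465]
tcp_rot: [[-0.995, -0.097, -0.004], [-0.097, 0.995, 0.003], [0.004, 0.004, -1.0]]
force: [-1.6, 5.9, -0.1]
opening: 0.219
grasp_force: 31.9
red area 90 rel [ 62. -35.] R 71 ang 330 moved 64
yellow area 59 rel [ 39. -10.] R 40 ang 345 moved 65
blue area 70 rel [23. 63.] R 67 ang 70 moved 36
brown area 79 rel [61. -5.] R 61 ang 356 moved 31
brown area 81 rel [ 36. -54.] R 65 ang 304 moved 25
wrist [305.2 269.1] 0.82 {'wrist': (np.float64(46.25), np.float64(14.2), array([ 0.652 , -0.0149,  0.0316]))}
scene [241.2 251.6] 0.61 {'scene': (np.float64(51.5), np.float64(2.4), array([ 0.662, -0.014,  0.043]))}
[ 0.53398099 -0.0267498   0.14629074] [-0.995 -0.097  0.005] [-3.3  3.6  1.1] 25.1
```

```bash
python3 -m jog '[{"tx":0.5,"ty":-0.4,"tz":0,"roll":0,"jaw":0},{"tx":0.5,"ty":-0.5,"tz":0,"roll":0,"jaw":0},{"tx":0.5,"ty":-0.6,"tz":0,"roll":0,"jaw":0}]'; python3 tb.py;python3 fit.py | grep bowl; python3 - <<'E'
from h import *
t=capture('top');c=capture('scene')
save('t6.png',np.hstack([cv2.resize(t['img'][150:245,195:300],(400,362)),cv2.resize(c['img'][170:290,190:320],(400,362))]))
E
```

```text
time_s: 25.6
position: [0.52, -0.041, 0.1461]
tcp_rot: [[-0.995, -0.098, -0.006], [-0.098, 0.995, 0.004], [0.006, 0.004, -1.0]]
force: [-3.3, 6.7, 1.5]
opening: 0.219
grasp_force: 32.8
red area 85 rel [ 54. -46.] R 71 ang 320 moved 73
yellow area 31 rel [ 32. -22.] R 39 ang 326 moved 53
green area 23 rel [-31.  44.] R 53 ang 126 moved 41
blue area 79 rel [25. 59.] R 65 ang 67 moved 37
brown area 84 rel [ 47. -18.] R 50 ang 340 moved 13
brown area 48 rel [ 33. -62.] R 70 ang 298 moved 34
bowl top [0.5947 0.0045] 0.481
bowl scene [0.5906 0.0021] 0.039
```

View pics/t6.png

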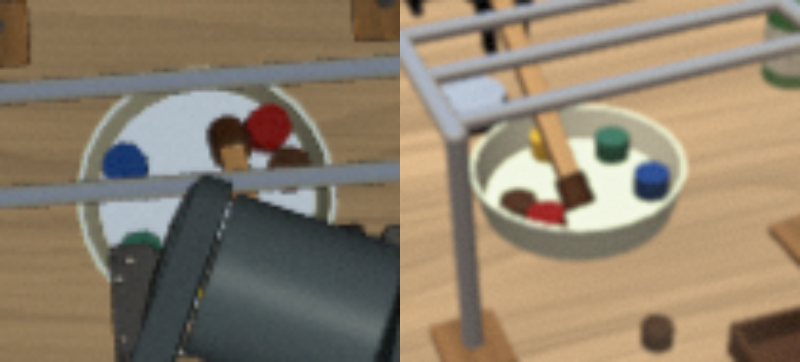

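The scene view shows brown and red packed against the right-hand wall with the head behind them. The bowl has crept about 4–5 mm, because the push was too much outward. Backing off to come in behind red, closer to the wall, so that the push runs along the wall.

```bash
python3 -m jog '[{"tx":0,"ty":1.5,"tz":0,"roll":0,"jaw":0},{"tx":-0.8,"ty":0.9,"tz":0,"roll":0,"jaw":0},{"tx":-1.2,"ty":0,"tz":0,"roll":0,"jaw":0},{"tx":0,"ty":0,"tz":0,"roll":0,"jaw":0}]'; python3 foot.py; python3 tb.py;python3 fit.py | grep bowl
```

```text
time_s: 27.15
position: [0.5444, -0.0176, 0.1472]
tcp_rot: [[-0.995, -0.097, 0.006], [-0.097, 0.995, -0.002], [-0.006, -0.003, -1.0]]
force: [0.1, -0.7, -0.9]
opening: 0.211
grasp_force: 30.0
wrist [304.1 260.9] 0.95 {'wrist': (np.float64(45.75), np.float64(6.0), array([ 0.6627, -0.0064,  0.0328]))}
scene [241.1 228.1] 0.75 {'scene': (np.float64(3.7499999999999996), np.float64(11.6), array([ 0.5561, -0.0169, -0.0173]))}
[ 0.54436863 -0.01759362  0.14723397] [-0.995 -0.097 -0.006] [ 0.1 -0.7 -0.9] 27.15
red area 93 rel [ 52. -43.] R 68 ang 320 moved 70
yellow area 63 rel [ 45. -14.] R 47 ang 343 moved 68
blue area 38 rel [28. 65.] R 70 ang 66 moved 41
brown area 74 rel [ 69. -11.] R 70 ang 351 moved 33
brown area 39 rel [ 32. -63.] R 71 ang 297 moved 35
bowl top [0.6521 0.0084] 2.035
bowl scene [0.5891 0.0017] 0.067
```

```bash
python3 -m jog '[{"tx":0.5,"ty":-0.4,"tz":0.3,"roll":0,"jaw":0},{"tx":0.5,"ty":-0.6,"tz":0,"roll":0,"jaw":0}]'; python3 -m jog '[{"tx":0.5,"ty":-0.6,"tz":0,"roll":0,"jaw":0}]'; python3 tb.py|grep -E "red|brown"; python3 -m jog '[{"tx":0.5,"ty":-0.5,"tz":0,"roll":0,"jaw":0}]'; python3 tb.py|grep -E "red|brown"; python3 blocks.py b7 | grep -E "red|brown|green"; python3 fit.py | grep "bowl scene"
```

```text
time_s: 28.6
position: [0.5307, -0.0277, 0.1432]
tcp_rot: [[-0.995, -0.097, -0.001], [-0.097, 0.995, 0.001], [0.001, 0.001, -1.0]]
force: [-0.7, 2.2, 0.7]
opening: 0.209
grasp_force: 30.0
time_s: 28.7
position: [0.5261, -0.0343, 0.1434]
tcp_rot: [[-0.995, -0.096, -0.001], [-0.096, 0.995, 0.001], [0.001, 0.001, -1.0]]
force: [-0.1, 1.4, -0.7]
opening: 0.205
grasp_force: 30.0
red area 84 rel [ 45. -56.] R 72 ang 309 moved 82
brown area 79 rel [ 53. -28.] R 60 ang 332 moved 12
brown area 34 rel [  4. -68.] R 68 ang 274 moved 54
time_s: 28.85
position: [0.5222, -0.0399, 0.1436]
tcp_rot: [[-0.995, -0.096, -0.0], [-0.096, 0.995, 0.001], [0.0, 0.001, -1.0]]
force: [-0.6, 2.5, 0.2]
opening: 0.208
grasp_force: 30.0
red area 75 rel [ 43. -59.] R 73 ang 306 moved 85
brown area 79 rel [ 49. -31.] R 58 ang 328 moved 9
brown area 46 rel [  3. -69.] R 69 ang 272 moved 55
red 69 [230.9 237.9] rel mm [ 27. -57.] R 63 ang 295
green 85 [258.4 217.3] rel mm [-39.  43.] R 58 ang 132
brown 85 [241.7 235.9] rel mm [ 28. -28.] R 39 ang 315
bowl scene [0.5903 0.003 ] 0.063
```

Now the push is light: brown has moved about 50 mm and red about 80 mm. Lifting out and checking blue and green with a clear view.

```bash
python3 -m jog '[{"tx":0.2,"ty":0.8,"tz":-1,"roll":0,"jaw":0},{"tx":0,"ty":0,"tz":-2.5,"roll":0,"jaw":0},{"tx":0,"ty":0,"tz":-2.5,"roll":0,"jaw":0},{"tx":4,"ty":0,"tz":0,"roll":0,"jaw":0},{"tx":4,"ty":0,"tz":-0.5,"roll":0,"jaw":0},{"tx":3.5,"ty":-2.5,"tz":-1,"roll":0,"jaw":0},{"tx":2,"ty":-4,"tz":-1.5,"roll":0,"jaw":0},{"tx":1.4,"ty":-4,"tz":-1.5,"roll":0,"jaw":0}]'
python3 tb.py; python3 blocks.py b8; python3 fit.py | grep "bowl"
```

```text
time_s: 30.75
position: [0.38, -0.1517, 0.2498]
tcp_rot: [[-0.995, -0.097, 0.001], [-0.097, 0.995, -0.002], [-0.001, -0.002, -1.0]]
force: [1.0, -0.1, -0.3]
opening: 0.205
grasp_force: 30.0
red area 96 rel [ 40. -57.] R 69 ang 305 moved 83
yellow area 102 rel [-62. -12.] R 64 ang 191 moved 62
green area 100 rel [-41.  43.] R 60 ang 133 moved 38
blue area 83 rel [26. 58.] R 64 ang 65 moved 37
brown area 50 rel [  3. -69.] R 69 ang 272 moved 55
red 58 [231.7 238.6] rel mm [ 30. -56.] R 64 ang 298
yellow 108 [237.7 216.8] rel mm [-61. -13.] R 62 ang 192
green 84 [258.4 217.3] rel mm [-39.  43.] R 58 ang 132
blue 93 [271.3 229.2] rel mm [25. 58.] R 63 ang 66
brown 48 [224.5 233.8] rel mm [  4. -69.] R 69 ang 273
205 186 [ 0.38229976 -0.15993104  0.25243988] [ 0.8 -3.4  1.3] 30.8
bowl top [0.5899 0.0031] 0.081
bowl scene [0.5891 0.0032] 0.065
```

All five now exceed 34 mm, but blue (about 36) and green (about 38) are thin. There's time to spare, so I'll take some lean out of the stick at the cup and give blue another push.

```bash
python3 -m jog '[{"tx":2.1,"ty":-4.2,"tz":-1,"roll":0,"jaw":0},{"tx":2.1,"ty":-4.2,"tz":0,"roll":0,"jaw":0},{"tx":2.1,"ty":-4,"tz":0,"roll":0,"jaw":0},{"tx":0,"ty":0,"tz":0,"roll":0,"jaw":0},{"tx":0,"ty":0,"tz":0,"roll":0,"jaw":0}]'
python3 foot.py
```

```text
time_s: 32.35
position: [0.3301, -0.281, 0.2584]
tcp_rot: [[-0.996, -0.093, -0.0], [-0.093, 0.996, 0.001], [0.0, 0.001, -1.0]]
force: [0.3, 0.4, -1.3]
opening: 0.202
grasp_force: 30.0
wrist [303.5 253.9] 0.95 {'wrist': (np.float64(45.75), np.float64(1.1), array([ 0.4478, -0.2699,  0.1432]))}
scene [184.8 130.7] 0.73 {'scene': (np.float64(16.5), np.float64(3.0), array([ 0.3768, -0.2765,  0.1002]))}
[ 0.33014647 -0.28099417  0.25836933] [-0.996 -0.093  0.   ] [ 0.3  0.4 -1.3] 32.35
```

```bash
python3 -m jog '[{"tx":0,"ty":-1.1,"tz":1,"roll":0,"jaw":0},{"tx":0,"ty":0,"tz":2,"roll":0,"jaw":0},{"tx":0,"ty":0,"tz":2.2,"roll":0,"jaw":0},{"tx":-1.0,"ty":0,"tz":0,"roll":0,"jaw":0},{"tx":-1.0,"ty":0,"tz":-0.4,"roll":0,"jaw":0},{"tx":-1.0,"ty":0,"tz":-0.6,"roll":0,"jaw":0}]'
python3 -m jog '[{"tx":-1.0,"ty":0,"tz":-0.6,"roll":0,"jaw":0},{"tx":-1.0,"ty":0,"tz":-0.6,"roll":0,"jaw":0},{"tx":-1.0,"ty":0,"tz":-0.6,"roll":0,"jaw":0}]'
python3 foot.py
```

```text
time_s: 33.15
position: [0.3619, -0.2881, 0.2172]
tcp_rot: [[-0.995, -0.098, -0.002], [-0.098, 0.995, 0.001], [0.002, 0.001, -1.0]]
force: [-4.9, 0.1, 2.4]
opening: 0.202
grasp_force: 30.0
time_s: 33.45
position: [0.3922, -0.2851, 0.2355]
tcp_rot: [[-0.995, -0.097, -0.0], [-0.097, 0.995, -0.0], [0.0, -0.0, -1.0]]
force: [-3.8, 0.2, -2.2]
opening: 0.202
grasp_force: 30.0
wrist [243.5 257.5] 0.93 {'wrist': (np.float64(24.75), np.float64(2.5), array([ 0.4609, -0.2784,  0.0857]))}
scene [204.3 129.3] 0.7 {'scene': (np.float64(20.0), np.float64(5.7), array([ 0.4484, -0.2796,  0.0805]))}
[ 0.39222402 -0.28508271  0.23552839] [-0.995 -0.097  0.   ] [-3.8  0.2 -2.2] 33.45
```

```bash
python3 -m jog '[{"tx":0.5,"ty":0,"tz":-3.5,"roll":0,"jaw":0},{"tx":0,"ty":0,"tz":-4,"roll":0,"jaw":0},{"tx":-0.9,"ty":4.5,"tz":0,"roll":0,"jaw":0},{"tx":-0.9,"ty":4.5,"tz":0,"roll":0,"jaw":0},{"tx":-0.9,"ty":4.5,"tz":1.5,"roll":0,"jaw":0},{"tx":-0.9,"ty":4.5,"tz":1.5,"roll":0,"jaw":0},{"tx":-0.9,"ty":4.5,"tz":1.5,"roll":0,"jaw":0},{"tx":-0.9,"ty":4.5,"tz":1.5,"roll":0,"jaw":0}]'
python3 -m jog '[{"tx":-0.9,"ty":4.5,"tz":1.5,"roll":0,"jaw":0},{"tx":0,"ty":0,"tz":0,"roll":0,"jaw":0},{"tx":0,"ty":0,"tz":0,"roll":0,"jaw":0}]'
python3 foot.py
```

```text
time_s: 34.45
position: [0.4157, -0.0105, 0.2494]
tcp_rot: [[-0.996, -0.094, 0.005], [-0.094, 0.996, 0.001], [-0.005, 0.0, -1.0]]
force: [0.9, -0.3, -1.2]
opening: 0.208
grasp_force: 30.0
time_s: 34.75
position: [0.4197, 0.0346, 0.2344]
tcp_rot: [[-0.995, -0.099, 0.002], [-0.099, 0.995, 0.0], [-0.002, 0.0, -1.0]]
force: [-0.2, -0.9, -1.4]
opening: 0.203
grasp_force: 30.0
wrist [245.1 257.7] 0.77 {'wrist': (np.float64(25.25), np.float64(2.7), array([0.4899, 0.0416, 0.0853]))}
scene [190.7 245.6] 0.7 {'scene': (np.float64(18.0), np.float64(2.8), array([0.4707, 0.0397, 0.0775]))}
[0.41966179 0.0346051  0.23437265] [-0.995 -0.099 -0.002] [-0.2 -0.9 -1.4] 34.75
```

```bash
python3 -m jog '[{"tx":-3.1,"ty":-0.1,"tz":0,"roll":0,"jaw":0},{"tx":-3.1,"ty":-0.1,"tz":0,"roll":0,"jaw":0},{"tx":-3.2,"ty":-0.1,"tz":0,"roll":0,"jaw":0},{"tx":0,"ty":0,"tz":1,"roll":0,"jaw":0},{"tx":0,"ty":0,"tz":2,"roll":0,"jaw":0},{"tx":0,"ty":0,"tz":2,"roll":0,"jaw":0},{"tx":0,"ty":0,"tz":1.2,"roll":0,"jaw":0},{"tx":0,"ty":0,"tz":0,"roll":0,"jaw":0}]'
python3 foot.py; python3 blocks.py b9 | grep -E "green|blue"
```

```text
time_s: 35.75
position: [0.513, 0.0384, 0.1717]
tcp_rot: [[-0.996, -0.094, -0.0], [-0.094, 0.996, -0.0], [0.0, -0.0, -1.0]]
force: [0.2, 0.7, -0.3]
opening: 0.206
grasp_force: 30.0
wrist [242.7 256.1] 0.75 {'wrist': (np.float64(24.25), np.float64(1.1), array([0.5804, 0.0447, 0.0213]))}
scene [226.3 257.7] 0.87 {'scene': (np.float64(21.0), np.float64(3.4), array([0.5718, 0.0439, 0.0177]))}
[0.51295657 0.0383626  0.17172959] [-0.996 -0.094  0.   ] [ 0.2  0.7 -0.3] 35.75
green 2 [254.  213.5] rel mm [-61.  37.] R 72 ang 149
blue 93 [271.3 229.2] rel mm [25. 58.] R 63 ang 66
```

```bash
python3 -m jog '[{"tx":-1.05,"ty":0.6,"tz":0,"roll":0,"jaw":0},{"tx":-1.0,"ty":0.2,"tz":0,"roll":0,"jaw":0},{"tx":-0.8,"ty":-0.1,"tz":0,"roll":0,"jaw":0}]'
python3 blocks.py b10 | grep -E "green|blue"
python3 -m jog '[{"tx":-0.7,"ty":-0.4,"tz":0,"roll":0,"jaw":0},{"tx":-0.5,"ty":-0.5,"tz":0,"roll":0,"jaw":0}]'
python3 blocks.py b11
```

```text
time_s: 36.3
position: [0.5394, 0.0497, 0.1723]
tcp_rot: [[-0.995, -0.098, -0.005], [-0.098, 0.995, -0.001], [0.005, -0.0, -1.0]]
force: [-5.1, -1.7, 0.5]
opening: 0.205
grasp_force: 30.0
green 49 [256.8 217.3] rel mm [-41.  39.] R 56 ang 136
blue 90 [271.9 230.5] rel mm [31. 57.] R 65 ang 61
time_s: 36.55
position: [0.5528, 0.0412, 0.1722]
tcp_rot: [[-0.995, -0.097, -0.003], [-0.097, 0.995, -0.0], [0.003, -0.0, -1.0]]
force: [-3.0, -2.8, 0.6]
opening: 0.207
grasp_force: 30.0
red 60 [231.6 238.5] rel mm [ 29. -56.] R 63 ang 298
yellow 109 [237.6 216.9] rel mm [-60. -13.] R 62 ang 192
green 26 [255.7 216.9] rel mm [-43.  36.] R 56 ang 140
blue 86 [270.5 232. ] rel mm [36. 51.] R 63 ang 55
brown 62 [262.4 225.2] rel mm [ 1. 41.] R 41 ang 89
205 186 [0.55279965 0.04122134 0.17217277] [-3.  -2.8  0.6] 36.55
```

```bash
python3 -m jog '[{"tx":0.6,"ty":-0.4,"tz":-1,"roll":0,"jaw":0},{"tx":0,"ty":0,"tz":-2,"roll":0,"jaw":0},{"tx":0,"ty":0,"tz":-2,"roll":0,"jaw":0},{"tx":2.9,"ty":-1.3,"tz":0,"roll":0,"jaw":0},{"tx":2.9,"ty":-1.3,"tz":0,"roll":0,"jaw":0},{"tx":0,"ty":0,"tz":0,"roll":0,"jaw":0}]'
python3 foot.py; python3 tb.py
```

```text
time_s: 37.2
position: [0.49, 0.005, 0.2235]
tcp_rot: [[-0.996, -0.094, 0.0], [-0.094, 0.996, 0.001], [-0.0, 0.001, -1.0]]
force: [-0.6, -0.0, -1.3]
opening: 0.204
grasp_force: 30.0
wrist [221.2 256.4] 0.94 {'wrist': (np.float64(16.5), np.float64(1.4), array([0.5367, 0.0095, 0.0653]))}
scene [205.1 241.3] 0.82 {'scene': (np.float64(12.75), np.float64(1.7), array([0.5263, 0.0086, 0.0626]))}
[0.4899501  0.00501713 0.22347308] [-0.996 -0.094 -0.   ] [-0.6 -0.  -1.3] 37.2
red area 95 rel [ 40. -57.] R 69 ang 305 moved 83
green area 87 rel [-39.  43.] R 58 ang 132 moved 38
blue area 102 rel [40. 48.] R 63 ang 50 moved 50
brown area 49 rel [  3. -69.] R 69 ang 272 moved 55
brown area 77 rel [-46.   4.] R 46 ang 176 moved 93
```

```bash
python3 -m jog '[{"tx":-2.3,"ty":0.3,"tz":0,"roll":0,"jaw":0},{"tx":0,"ty":0,"tz":0,"roll":0,"jaw":0},{"tx":0,"ty":0,"tz":2,"roll":0,"jaw":0},{"tx":0,"ty":0,"tz":1.5,"roll":0,"jaw":0},{"tx":0,"ty":0,"tz":1.0,"roll":0,"jaw":0},{"tx":0,"ty":0.6,"tz":0,"roll":0,"jaw":0},{"tx":0,"ty":0.5,"tz":0,"roll":0,"jaw":0},{"tx":0,"ty":0.5,"tz":0,"roll":0,"jaw":0}]'
python3 tb.py; python3 blocks.py b12
```

```text
time_s: 38.25
position: [0.5166, 0.0258, 0.179]
tcp_rot: [[-0.995, -0.097, 0.008], [-0.097, 0.995, -0.003], [-0.007, -0.004, -1.0]]
force: [3.3, -3.9, 1.3]
opening: 0.202
grasp_force: 30.0
red area 94 rel [ 40. -57.] R 69 ang 305 moved 83
blue area 101 rel [40. 48.] R 63 ang 50 moved 50
brown area 49 rel [  3. -69.] R 69 ang 272 moved 55
brown area 33 rel [-18.  21.] R 28 ang 130 moved 77
red 59 [231.6 238.5] rel mm [ 30. -56.] R 64 ang 298
yellow 109 [237.6 216.9] rel mm [-60. -13.] R 62 ang 192
green 56 [262.1 216.9] rel mm [-37.  54.] R 66 ang 125
blue 78 [270.  232.5] rel mm [38. 49.] R 62 ang 52
brown 65 [253.9 217.3] rel mm [-43.  31.] R 53 ang 145
205 186 [0.51679661 0.02643581 0.17932909] [ 3.3 -2.5  1.4] 38.3
```

```bash
python3 -m jog '[{"tx":0,"ty":-0.5,"tz":-1,"roll":0,"jaw":0},{"tx":0,"ty":0,"tz":-2,"roll":0,"jaw":0},{"tx":0,"ty":0,"tz":-2.5,"roll":0,"jaw":0},{"tx":4.5,"ty":0,"tz":0,"roll":0,"jaw":0},{"tx":4.5,"ty":0,"tz":0,"roll":0,"jaw":0},{"tx":0.85,"ty":-4.2,"tz":-1.5,"roll":0,"jaw":0},{"tx":0.85,"ty":-4.2,"tz":-1.5,"roll":0,"jaw":0},{"tx":0.85,"ty":-4.2,"tz":-1.5,"roll":0,"jaw":0}]'
python3 -m jog '[{"tx":0.85,"ty":-4.2,"tz":-1.5,"roll":0,"jaw":0},{"tx":0.85,"ty":-4.2,"tz":-1,"roll":0,"jaw":0},{"tx":0.85,"ty":-4.2,"tz":-0.5,"roll":0,"jaw":0},{"tx":0.85,"ty":-4,"tz":0,"roll":0,"jaw":0},{"tx":0,"ty":0,"tz":0,"roll":0,"jaw":0},{"tx":0,"ty":0,"tz":0,"roll":0,"jaw":0}]'
python3 foot.py; python3 tb.py; python3 fit.py | grep -E "bowl|tin top|cup"
```

```text
time_s: 39.15
position: [0.4088, -0.1144, 0.2783]
tcp_rot: [[-0.995, -0.097, -0.003], [-0.097, 0.995, 0.004], [0.003, 0.004, -1.0]]
force: [0.0, -0.5, -0.9]
opening: 0.21
grasp_force: 30.0
time_s: 39.75
position: [0.392, -0.2825, 0.3072]
tcp_rot: [[-0.996, -0.094, -0.002], [-0.094, 0.996, 0.004], [0.002, 0.005, -1.0]]
force: [-0.8, -0.7, -1.3]
opening: 0.204
grasp_force: 30.0
wrist [223.3 255.2] 0.82 {'wrist': (np.float64(17.25), np.float64(0.3), array([ 0.4404, -0.2772,  0.1496]))}
scene [177.2 130.4] 0.93 {'scene': (np.float64(10.75), np.float64(0.1), array([ 0.4223, -0.2789,  0.1451]))}
[ 0.3920046  -0.28249025  0.30723831] [-0.996 -0.094  0.002] [-0.8 -0.7 -1.3] 39.75
red area 95 rel [ 40. -57.] R 69 ang 305 moved 83
yellow area 101 rel [-62. -12.] R 63 ang 191 moved 62
green area 102 rel [-38.  47.] R 60 ang 129 moved 42
blue area 102 rel [40. 48.] R 63 ang 50 moved 50
brown area 48 rel [  3. -69.] R 69 ang 272 moved 55
bowl top [0.5906 0.0025] 0.076
bowl scene [0.591  0.0015] 0.028
cup top [ 0.4421 -0.2797] 0.065
cup scene [ 0.4428 -0.2801] 0.039
tin top [ 0.5541 -0.0307] 0.832
```

All five are at least 42 mm from where they lay and in the bowl, and the bowl is within about 5 mm. Now into the cup, straightening the stick against its wall.

```bash
python3 -m jog '[{"tx":-0.4,"ty":-0.25,"tz":1,"roll":0,"jaw":0},{"tx":0,"ty":0,"tz":2,"roll":0,"jaw":0},{"tx":0,"ty":0,"tz":2,"roll":0,"jaw":0},{"tx":0,"ty":0,"tz":2,"roll":0,"jaw":0},{"tx":-1.0,"ty":0,"tz":0,"roll":0,"jaw":0},{"tx":-1.0,"ty":0,"tz":0,"roll":0,"jaw":0},{"tx":-1.0,"ty":0,"tz":0,"roll":0,"jaw":0},{"tx":-1.0,"ty":0,"tz":-0.2,"roll":0,"jaw":0}]'
python3 -m jog '[{"tx":-1.0,"ty":0,"tz":-0.2,"roll":0,"jaw":0},{"tx":-0.8,"ty":0,"tz":0,"roll":0,"jaw":0}]'
python3 foot.py
```

```text
time_s: 41.8
position: [0.4377, -0.2817, 0.2401]
tcp_rot: [[-0.995, -0.097, -0.002], [-0.097, 0.995, -0.001], [0.002, -0.001, -1.0]]
force: [-3.6, -0.6, -1.5]
opening: 0.206
grasp_force: 30.0
time_s: 42.0
position: [0.4563, -0.28, 0.2424]
tcp_rot: [[-0.995, -0.097, 0.0], [-0.097, 0.995, -0.001], [-0.0, -0.001, -1.0]]
force: [-4.0, -0.5, 1.1]
opening: 0.206
grasp_force: 30.0
wrist [180.6 256.1] 0.77 {'wrist': (np.float64(1.0), np.float64(1.1), array([ 0.4592, -0.2799,  0.0774]))}
scene [206.2 132.2] 0.73 {'scene': (np.float64(1.75), np.float64(2.8), array([ 0.4613, -0.2797,  0.0774]))}
[ 0.45627829 -0.27997686  0.24236387] [-0.995 -0.097 -0.   ] [-4.  -0.5  1.1] 42.0
```

```bash
python3 -m jog '[{"tx":1.5,"ty":0,"tz":0,"roll":0,"jaw":0},{"tx":0,"ty":0,"tz":2,"roll":0,"jaw":0},{"tx":0,"ty":0,"tz":2,"roll":0,"jaw":0},{"tx":0,"ty":0,"tz":2,"roll":0,"jaw":0},{"tx":0,"ty":0,"tz":0.8,"roll":0,"jaw":0},{"tx":0,"ty":0,"tz":0,"roll":0,"jaw":0}]'; python3 foot.py
```

```text
time_s: 42.8
position: [0.4395, -0.2811, 0.1728]
tcp_rot: [[-0.995, -0.095, -0.001], [-0.095, 0.995, 0.002], [0.001, 0.002, -1.0]]
force: [-0.4, -0.5, -0.4]
opening: 0.206
grasp_force: 30.0
wrist [181.4 253.8] 0.73 {'wrist': (np.float64(1.5000000000000002), np.float64(1.3), array([ 0.4436, -0.2804,  0.0078]))}
[ 0.43946735 -0.28108957  0.17275795] [-0.995 -0.095  0.001] [-0.4 -0.5 -0.4] 42.8
```

```bash
python3 -m jog '[{"tx":0,"ty":0,"tz":0.2,"roll":0,"jaw":0},{"tx":0,"ty":0,"tz":0,"roll":0,"jaw":0.4},{"tx":0,"ty":0,"tz":0,"roll":0,"jaw":0.5},{"tx":0,"ty":0,"tz":0,"roll":0,"jaw":0.6},{"tx":0,"ty":0,"tz":0,"roll":0,"jaw":0.6},{"tx":0,"ty":0,"tz":0,"roll":0,"jaw":0.6}]'
python3 -m jog '[{"tx":0,"ty":0,"tz":-2,"roll":0,"jaw":0.6},{"tx":0,"ty":0,"tz":-4,"roll":0,"jaw":0.6},{"tx":0,"ty":0,"tz":-4,"roll":0,"jaw":0.6},{"tx":0,"ty":0,"tz":-4,"roll":0,"jaw":0.6},{"tx":0,"ty":0,"tz":0,"roll":0,"jaw":0.6},{"tx":0,"ty":0,"tz":0,"roll":0,"jaw":0.6}]'
python3 - <<'E'
from h import *
c=capture('scene');t=capture('top')
for n,cc in(('scene',c),('top',t)):
  for k,z in(('stick_grip',.171),('stick_foot',.006)):
    for l in landmark_of(n,k)[:1]: print(n,k,round(l['p'],2),atz(cc,l['point'],z).round(3))
save('end.png',np.hstack([cv2.resize(c['img'],(400,300)),cv2.resize(t['img'],(400,300))]))
E
python3 tb.py; python3 fit.py | grep -E "bowl|tin top|rack scene"
```

```text
time_s: 43.6
position: [0.4404, -0.2814, 0.1716]
tcp_rot: [[-0.995, -0.096, 0.0], [-0.096, 0.995, -0.0], [-0.0, -0.0, -1.0]]
force: [0.1, 0.0, 0.2]
opening: 0.558
grasp_force: 0.0
time_s: 44.2
position: [0.4405, -0.2815, 0.3124]
tcp_rot: [[-0.995, -0.096, 0.002], [-0.096, 0.995, -0.002], [-0.001, -0.002, -1.0]]
force: [-1.1, 1.0, -0.0]
opening: 0.601
grasp_force: 0.0
scene stick_grip 0.63 [ 0.446 -0.282  0.171]
scene stick_foot 0.63 [ 0.102 -0.312  0.006]
top stick_foot 0.68 [ 0.438 -0.274  0.006]
red area 95 rel [ 40. -57.] R 69 ang 305 moved 83
yellow area 101 rel [-62. -12.] R 63 ang 191 moved 62
green area 102 rel [-38.  47.] R 60 ang 129 moved 42
blue area 101 rel [40. 48.] R 63 ang 50 moved 50
brown area 48 rel [  3. -69.] R 69 ang 272 moved 55
bowl top [0.5906 0.0023] 0.072
bowl scene [0.5907 0.0022] 0.054
tin top [ 0.4295 -0.0571] 0.091
rack scene [0.59398876 0.0058624 ] 5.2099180730373025 0.17908763885498047
```

View pics/end.png

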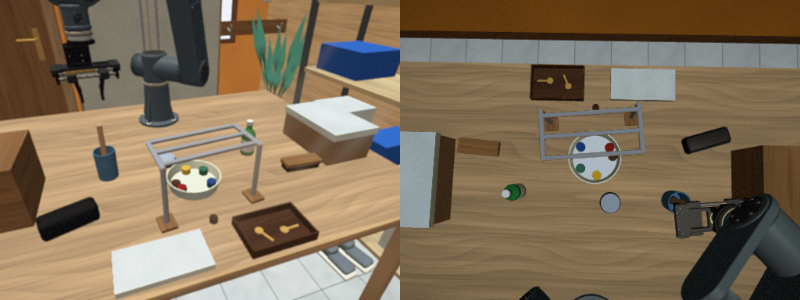

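The stick stands upright in the cup (scene 102,150) with the gripper clear above it. The five blocks lie in new places in the bowl, and the tin, spray, brush and speaker are untouched. Handing in.

```bash
python3 -c "
from rig import *
print(hand_in())"
```

```text
the job is handed in; nothing more can be done
None
```

I handed the job in at about 46 s. All five blocks stayed in the bowl and moved 42–83 mm by the camera images, the stick is back upright in its cup and released, the rack was not bumped as far as I could measure, and the bowl shifted about 5 mm during the stirring.

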